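# Centre the focus gauge on the marking stand

## Task

The tall narrow focus gauge has been left off-centre on the small round marking stand, and it tips easily. Nudge it with light taps of the fingertips until it stands upright in the middle of the stand's top, ready to set the focus there, then take the hand away. Do not pinch or lift it or let it tip, and leave the stand and the other things on the bench where they are.

Things in the scene. Friction and masses are not known exactly. Their poses are not given: they have to be found in the camera images.
- focus_gauge: the focus gauge: loose upright aluminium block, dark lines on one side, 30 (x) x 22 (y) x 75 mm (z up), 0.07-0.12 kg, 11 to 16 mm off the stand's axis towards the robot. Origin: centre of its underside. Friction 0.5 to 0.7: pushed slowly (20 mm/s) on a face, under 15 mm from its foot, it slides upright; higher it tips. Its top is 111 mm above the bench: a hand leaning back a little keeps its palm clear.
- stand: the marking stand: turned dark steel, loose on the bench, 1.1 kg: foot 80 mm across and 8 to 11 mm high, waist 48 mm across, round flat top 60 mm across whose surface is 36 mm above the bench, with a fine bright scribed circle 42 mm across round its centre (the centred gauge just fits inside). Origin: centre of its underside, on its axis; z up; its yaw means nothing.
- calipers: digital calipers, 72 x 215 x 12, lying flat on the bench to the left of the stand; bystander
- hex_key_1: black hex key, 24 x 89 x 9, lying flat between the stand and the calipers; bystander
- pen_1: marker pen, 17 x 135 x 16, lying behind the stand, to the right; bystander
- v_block: ground V block, 45 x 50 x 34 high, on the bench between the robot and the stand; bystander
- steel_dish: small round steel dish, 68 across, 24 high, on the bench between the robot and the stand; bystander
- tag_blanks: stack of flat metal tag blanks, 34 x 53 x 14 high, on the bench between the robot and the stand; bystander
- label_roll: roll of blank labels, 68 across, 30 high, on the bench far left; bystander
Things that resemble listed ones, but are neither listed nor needed, are in the scene too. Of the things like the focus_gauge, leave any that is blue; of the rest the smaller one is meant.

How it is judged:
By the outcome, as a careful person would: the job done as asked, in the order asked, and still so for the second after the job is handed in, with the robot touching nothing.
It also fails if it takes over 64 s, if anything falls off the work surface, if the arm or the gripper's body presses on something with over 40 N, if the wrist force passes 120 N, or if a joint passes its speed limit or range.

## Robot

A 7-joint arm with a two-finger parallel gripper is mounted at the origin on a cart in front of the work surface, level with it; the furniture and walls round the work are solid. World frame = base frame: x ahead of the robot, y to its left, z up, the work surface at z = 0. Lengths are in m, angles in rad, forces in N, time in s.
With the tool pointing down it reaches from about 0.35 to 0.775 m from the base axis. Payload 3.1 kg.
Tool frame: the origin (TCP) lies at the very end of the fingers, on their centre line; the grasp point (between the pads) lies 19 mm behind it; x points along the fingers, y is the direction in which the jaws open and shut, and the axes are right-handed (so a half turn about x gives the same grasp; the last joint's range is limited). The gripper opens to 85 mm and grips with 20 to 120 N. Pads are 22 mm wide; open, the fingers measure 114 mm over their backs; the gripper's body (76 mm by 85 mm) begins 54 mm behind the grasp point. The pads swing forward as they close: fully open they stand 13 mm farther back than shut.
Start: joints at [1.212, 0.311, 0.014, 1.512, -0.004, 1.319, -0.027], TCP at [0.171, -0.523, 0.206] pointing down, gripper open.
Joint ranges: [-2.7, 2.7], [-0.3, 1.91], [-1.27, 1.3], [0.12, 2.57], [-1.44, 4.58], [0.2, 2.03], [-3.05, 3.05]. Speed limits (rad/s): [2.79, 2.79, 3.14, 3.14, 3.14, 3.14, 3.14].

## Interface

Orientations are given as a unit quaternion [x, y, z, w].
In Python, from cell import bot, eyes, ticket gives the robot as it stands.
- The arm moves only by the tool move_arm, never from a script. Its argument "plan" is one flat list of numbers, 7 for each row, row after row: the turn, a rotation vector about the tool's x, y, z in degrees, then the shift along the tool's x, y, z in mm, then the finger opening in mm, from 0 to 85.4. In form: [ax, ay, az, dx, dy, dz, gripper, ax, ay, az, dx, dy, dz, gripper, ...]. A call has exactly 10 rows; each row shifts and turns the commanded pose from where the row before left it, along the tool's axes as they then stand; what a row does not reach is not made up. A row lasts 1/10 s, in which the tool goes at most 50 mm and 8.59 degrees, less where a joint would pass 70% of its speed; a pose out of reach is approached as far as the arm can. A call is refused whole if a number of a shift passes 50 or a number of a turn 8.59, either way. A call with a gripper value outside its range is refused whole. The fingers move at their own pace and stop on an object; "force" is the grip in N (left out, the last holds). Time passes only in rows, so rows that do not move let the fingers close, or fill a call up. It gives the time, the measured TCP pose, the force and the opening at its end, in the units of the state.
- bot.observe(): the state, without advancing time (a new reading comes with each control period).
- eyes.snapshot(name): name is "scene" or "top"; returns a dict with "image" (420x560x3 uint8, red, green, blue), "range_z" (420x560 float32, m along the optical axis (not along the pixel's ray), 0 where there is no reading), "K" (3x3 intrinsics, pixels), "pose" (4x4, takes a point from camera to world coordinates). Camera axes: x right, y up, looking along -z (the intrinsics and any distortion apply to the point x, -y, -z); pixel columns grow to the right and rows downward; lengths in m; the calibration is good to about 2 mm. A picture is of the moment at which its call begins.
- ticket.sign_off(): hands the job in, once; it reports no verdict.
Trained networks look in a picture, given as the dict that the camera call returned (one of the last four; its "shot" number tells which), for a name from the list of things; names that differ only in an ending like _2 or _b are one class to them, and where a whole thing is asked for, a point or a joint stands for the part that bears it (a point fixed in the world has none). Each returns a list of dicts, best first, with "score" (0 to 1); they miss things now and then, are a little off and sometimes report something else, mostly with a low value. They report only what shows in the picture. A call takes as long as a camera call. They do not tell look-alikes from the thing itself.
- eyes.boxes_of(picture, name): "centre" ([column, row] in pixels, amid what is visible of it).
- eyes.silhouettes(picture, name): "pixels" (420x560 bool, what is visible of it) and "centre" ([column, row] in pixels, amid what is visible of it).
- eyes.mark_of(picture, name): "centre" ([column, row] in pixels: a listed point, or the origin of a listed thing).
The state is a dict: "time": time; "joint_positions": joint angles; "joint_velocities": joint speeds; "tau": joint torques, N m; "ee_pos": TCP position; "tool_rot": TCP orientation; "force": force on the tool from outside, world axes, zero at the start; "wrist_torque": the same for the moment, N m; "finger_gap": opening from 0.0 (shut) to 1.0 (fully open).
Only numpy, scipy, OpenCV 4.12 (cv2) and the standard library are available. Lean on these libraries where they do the work, as an engineer would, in place of code of your own. Each camera call takes 0.05 s, during which the arm holds its last target.

## Working session

There is one attempt and no reset: what is moved stays moved. The work goes in short steps, Python scripts to look and compute and a tool call to move; the robot and the scene stay as the last step left them, time stands still between calls to the robot, and variables do not carry over. Pictures are saved under pics/ and viewed, and the job is handed in when it is done.

Besides the shell and the picture viewer there is one more tool, called after "Emit:" as name(argument=value, ...) on one line, values as JSON. move_arm: Moves the arm, as the interface text tells. Its arguments: {"type":"object","properties":{"plan":{"type":"array","items":{"type":"number"}},"force":{"type":"number"}},"required":["plan"]}

```bash
ls; mkdir -p pics
cat > h.py <<'E'
import numpy as np, cv2
from cell import bot, eyes, ticket
def pt(s,u,v,z=None):
    K=s["K"];T=np.array(s["pose"])
    d=np.array([(u-K[0,2])/K[0,0],-(v-K[1,2])/K[1,1],-1.0])
    if z is None:
        r=s["range_z"][int(round(v)),int(round(u))]
        return T[:3,:3]@(d*r)+T[:3,3]
    w=T[:3,:3]@d; o=T[:3,3]
    return o+w*(z-o[2])/w[2]
def cloud(s):
    K=s["K"];T=np.array(s["pose"]);r=s["range_z"]
    v,u=np.mgrid[0:r.shape[0],0:r.shape[1]]
    P=np.stack([(u-K[0,2])/K[0,0]*r,-(v-K[1,2])/K[1,1]*r,-r],-1)
    W=P@T[:3,:3].T+T[:3,3]; W[r==0]=np.nan
    return W
def proj(s,p):
    K=s["K"];T=np.array(s["pose"]);c=T[:3,:3].T@(np.array(p)-T[:3,3])
    return K[0,0]*c[0]/-c[2]+K[0,2], K[1,1]*(-c[1])/-c[2]+K[1,2]
def save(n,im): cv2.imwrite("pics/"+n+".png",im[...,::-1])
E
python3 - <<'E'
from h import *
for n in ("scene","top"):
    s=eyes.snapshot(n); save(n+"0",s["image"]); print(n,s.keys(),s["K"].tolist(),np.round(s["pose"],3).tolist())
    for k in ("focus_gauge","stand"):
        for d in eyes.boxes_of(s,k): print(k,np.round(d["centre"]),round(d["score"],2),np.round(pt(s,*d["centre"]),3))
        for d in eyes.mark_of(s,k): print(' mark',k,np.round(d["centre"]),round(d["score"],2))
o=bot.observe();print(o)
E
```

```text
pics
scene dict_keys(['image', 'range_z', 'K', 'pose', 'shot']) [[489.87861270775977, 0.0, 275.2755790421192], [0.0, 489.87861270775977, 209.4466520158034], [0.0, 0.0, 1.0]] [[0.542, 0.369, -0.755, -0.338], [-0.84, 0.26, -0.476, -0.502], [0.02, 0.892, 0.451, 0.596], [0.0, 0.0, 0.0, 1.0]]
focus_gauge [381. 266.] 0.98 [ 0.459 -0.248  0.069]
focus_gauge [333. 289.] 0.78 [ 0.369 -0.189  0.044]
focus_gauge [328. 240.] 0.57 [ 0.471 -0.125  0.081]
 mark focus_gauge [377. 286.] 0.94
 mark focus_gauge [331. 304.] 0.81
 mark focus_gauge [329. 254.] 0.69
stand [331. 262.] 0.83 [ 0.475 -0.133  0.027]
 mark stand [333. 266.] 0.63
top dict_keys(['image', 'range_z', 'K', 'pose', 'shot']) [[483.25500748212806, 0.0, 282.8103841456538], [0.0, 483.25500748212806, 211.71041352732817], [0.0, 0.0, 1.0]] [[-0.02, 0.983, -0.184, 0.349], [-0.999, -0.026, -0.032, 0.016], [-0.037, 0.184, 0.982, 0.938], [0.0, 0.0, 0.0, 1.0]]
focus_gauge [374. 219.] 0.82 [ 0.487 -0.115  0.111]
 mark focus_gauge [402. 287.] 0.9
 mark focus_gauge [374. 226.] 0.78
 mark focus_gauge [431. 228.] 0.68
stand [365. 219.] 0.73 [ 0.5   -0.109  0.037]
 mark stand [368. 223.] 0.66
{'time': 0.5, 'joint_positions': array([ 1.21227686,  0.31094757,  0.01401755,  1.51155816, -0.00438206,
        1.31920232, -0.02720902]), 'joint_velocities': array([-0.00036989, -0.00252054, -0.00105433, -0.00203709,  0.00088099,
        0.00169325,  0.00092692]), 'tau': array([-1.19219189e-04, -3.79438198e+01,  1.45554459e-01, -2.30629492e+01,
        1.20665223e-02,  3.16331585e-03,  1.90195090e-05]), 'ee_pos': array([ 0.17135877, -0.52260866,  0.2056542 ]), 'tool_rot': array([-0.69822931, -0.11159009,  0.69827138, -0.11153726]), 'force': array([-0.00401934,  0.15408159,  0.57617746]), 'wrist_torque': array([0.02645563, 0.07357798, 0.04732424]), 'finger_gap': 1.002400048593466}
```

View pics/scene0.png

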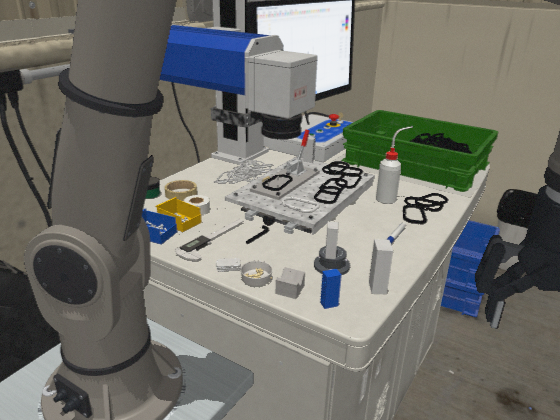

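View pics/top0.png

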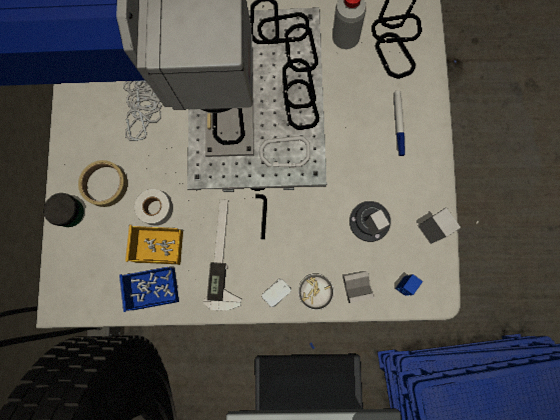

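Three gauge-like blocks show in the scene picture: (381,266) is white and large, (333,289) is blue, and (328,240) is white, smaller and on the stand. The last one fits: it isn't blue, and it is the smaller of the other two. I'll confirm it in enlarged crops and measure it.

```bash
cat >> h.py <<'E'
def measure(s,ctr=(0.49,-0.115),dbg=True):
    W=cloud(s); 
    near=np.hypot(W[...,0]-ctr[0],W[...,1]-ctr[1])<0.06
    top=near&(W[...,2]>0.105)&(W[...,2]<0.118)
    st=near&(W[...,2]>0.031)&(W[...,2]<0.041)
    out={}
    for n,m in(("gauge",top),("stand",st)):
        p=W[m]; out[n]=p
        if len(p)<5: print(n,"few",len(p)); continue
        r=cv2.minAreaRect((p[:,:2]*1000).astype(np.float32))
        print(n,len(p),"mean",np.round(p.mean(0)*1000,1),"rect",np.round(r[0],1),np.round(r[1],1),round(r[2],1))
        if n=="stand":
            c=cv2.minEnclosingCircle((p[:,:2]*1000).astype(np.float32)); print(" circ",np.round(c[0],1),round(c[1],1))
    return out
E
python3 - <<'E'
from h import *
a=[]
for n,(u,v) in (("scene",(340,255)),("top",(372,220))):
    s=eyes.snapshot(n); print(n); measure(s)
    c=s["image"][v-50:v+50,u-66:u+67]
    a.append(cv2.resize(c,None,fx=5.9,fy=5.9,interpolation=cv2.INTER_CUBIC))
    save(n+"c",a[-1])
    W=cloud(s)
    # obstacles
    for k in ("v_block","steel_dish","tag_blanks","pen_1","hex_key_1","calipers"):
        for d in eyes.boxes_of(s,k)[:1]: print(k,np.round(d["centre"]),round(d["score"],2),np.round(pt(s,*d["centre"]),3))
E
```

```text
scene
gauge 87 mean [ 482.8 -126.5  109.7] rect [ 484.9 -125.2] [32.4 19.1] 26.7
stand 240 mean [ 494.6 -128.5   35.3] rect [ 498.2 -124.8] [58.8 59.8] 36.0
 circ [ 498.6 -125.4] 32.7
v_block [291. 284.] 0.71 [ 0.351 -0.109  0.034]
steel_dish [253. 273.] 0.74 [0.377 0.    0.002]
tag_blanks [230. 263.] 0.51 [0.365 0.053 0.015]
pen_1 [330. 260.] 0.58 [ 0.473 -0.133  0.033]
hex_key_1 [260. 232.] 0.56 [0.523 0.083 0.007]
calipers [194. 245.] 0.89 [0.382 0.171 0.012]
top
gauge 229 mean [ 486.8 -122.6  111. ] rect [ 487.2 -122.8] [30.1 22.3] 25.8
stand 434 mean [ 507.2 -114.1   36.2] rect [ 502.7 -120.6] [56.9 60. ] 62.3
 circ [ 501.  -122.7] 31.5
v_block [357. 287.] 0.72 [ 0.374 -0.091  0.014]
steel_dish [314. 292.] 0.82 [ 0.367 -0.01   0.01 ]
tag_blanks [274. 293.] 0.86 [0.368 0.067 0.012]
pen_1 [397. 120.] 0.9 [ 0.703 -0.186  0.015]
hex_key_1 [263. 216.] 0.8 [0.516 0.086 0.007]
calipers [216. 278.] 0.82 [0.398 0.176 0.011]
```

View pics/scenec.png

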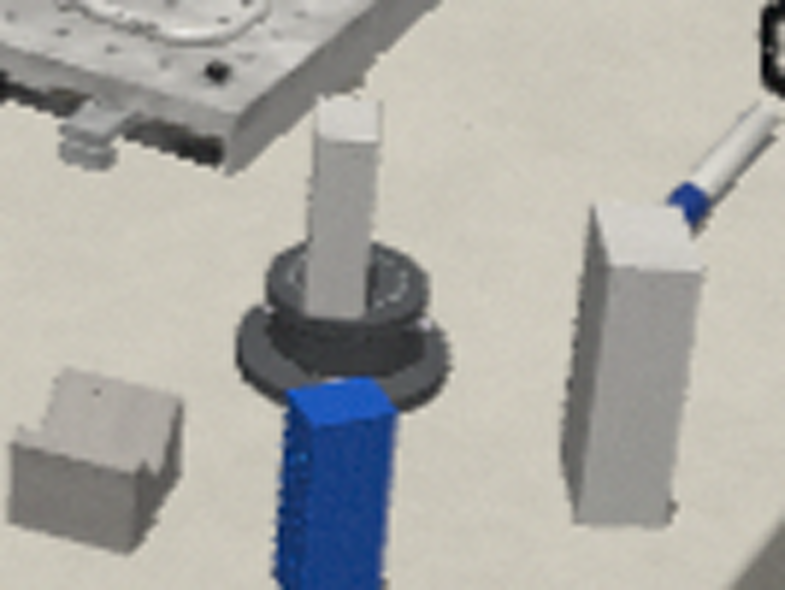

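View pics/topc.png

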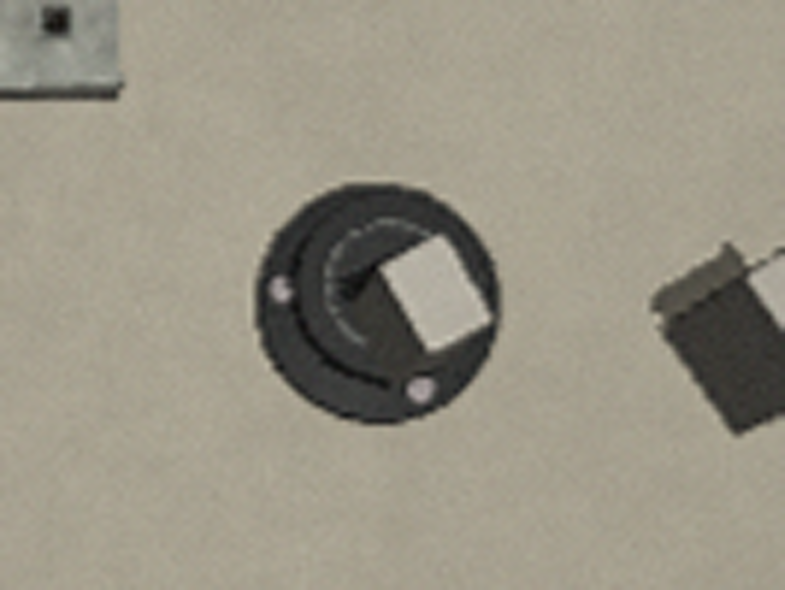

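The top crop confirms it: the gauge is the white block at (438,293), standing on the dark round stand and covering part of the scribed circle. Next I'll get precise fits and a height map for clearance.

```bash
cat >> h.py <<'E'
from scipy.optimize import least_squares
def fine(s):
    """gauge rect (fixed size fit by moments) and stand centre from top picture by foot outline + top disc, mm"""
    W=cloud(s); im=s["image"].astype(int); g=im.sum(-1)/3
    v,u=np.mgrid[0:420,0:560]
    near=np.hypot(W[...,0]-.497,W[...,1]+.122)<0.065
    # foot outline: dark pixels bounded, sub-pixel by upsampling
    big=cv2.resize(g[150:290,300:440].astype(np.float32),None,fx=4,fy=4,interpolation=cv2.INTER_CUBIC)
    out={}
    # gauge top: bright pixels of z>0.1
    m=((W[...,2]>0.100)&near)
    mm=m.astype(np.uint8)
    cs,_=cv2.findContours(cv2.resize(mm,None,fx=4,fy=4,interpolation=cv2.INTER_LINEAR),cv2.RETR_EXTERNAL,cv2.CHAIN_APPROX_NONE)
    pu,pv=u[m],v[m]
    # only top face: use points at z~111
    t=m&(abs(W[...,2]-0.111)<0.004)
    P=np.array([pt(s,a,b,0.111)[:2]*1000 for a,b in zip(u[t],v[t])])
    r=cv2.minAreaRect(P.astype(np.float32)); out["rect"]=r; out["gmean"]=P.mean(0)
    c=np.cov(P.T); w,V=np.linalg.eigh(c); ax=V[:,1]; out["yaw"]=np.degrees(np.arctan2(ax[1],ax[0])); out["ext"]=np.sqrt(12*w)
    return out
E
python3 - <<'E'
from h import *
print([a for a in dir(bot) if a[0]!='_'])
s=eyes.snapshot("top")
print(fine(s))
W=cloud(s)
# stand: radial edge search on foot rim (z=~9.5?) and scribed circle
g=cv2.cvtColor(s["image"],cv2.COLOR_RGB2GRAY).astype(np.float32)
def prof(c,z,th,rs):
    pts=np.array([proj(s,(c[0]+r*np.cos(th),c[1]+r*np.sin(th),z)) for r in rs],np.float32)
    return cv2.remap(g,pts[:,0].reshape(1,-1),pts[:,1].reshape(1,-1),cv2.INTER_CUBIC)[0]
def fit(z,r0,w,mode,c=np.array([.499,-.122])):
  for it in range(3):
    E=[]
    rs=np.arange(r0-w,r0+w,0.0002)
    for th in np.arange(0,2*np.pi,np.pi/60):
        p=prof(c,z,th,rs)
        if mode=="edge":
            d=np.gradient(p); i=np.argmax(d)
            if d[i]<1.5: continue
        else:
            i=np.argmax(p)
            if p[i]-np.median(p)<15 or p[i]>185: continue
        E.append(c+rs[i]*np.array([np.cos(th),np.sin(th)]))
    E=np.array(E)
    f=lambda q:np.hypot(E[:,0]-q[0],E[:,1]-q[1])-q[2]
    q=least_squares(f,[*c,r0],loss="soft_l1",f_scale=0.0005).x; c=q[:2]
  print(mode,z,len(E),np.round(q*1000,2),"rms",np.round(1000*np.median(abs(f(q))),2))
fit(0.0095,0.040,0.006,"edge")
fit(0.0,0.040,0.006,"edge")
fit(0.036,0.021,0.003,"max")
# heights grid
zz={}
for x in np.arange(0.30,0.62,0.02):
    row=[]
    for y in np.arange(0.06,-0.32,-0.02):
        m=(abs(W[...,0]-x)<.01)&(abs(W[...,1]-y)<.01)
        row.append("%4d"%(1000*np.nanmax(W[...,2][m])) if m.any() else "   .")
    print("%.2f"%x,"".join(row))
o=W[...,2]>0.13
for m in [o]:
    P=W[m]; P=P[(P[:,0]>0.3)]
    for x in np.arange(0.3,1.1,0.05):
        q=P[abs(P[:,0]-x)<.025]
        if len(q): print("%.2f"%x,"y",np.round([q[:,1].min(),q[:,1].max()],2),"z",np.round([q[:,2].min(),q[:,2].max()],2))
E
```

```text
['IKError', 'observe']
{'rect': ((486.8955993652344, -122.56504821777344), (30.03350067138672, 22.45763397216797), 27.507259368896484), 'gmean': array([ 487.02211623, -122.46151423]), 'yaw': np.float64(-155.08865942877682), 'ext': array([22.35081908, 29.82590449])}
edge 0.0095 120 [ 501.12 -120.95   40.  ] rms 0.26
edge 0.0 120 [ 502.74 -122.37   40.47] rms 0.33
max 0.036 52 [ 502.32 -121.61   20.25] rms 0.2
0.30    .   .   .   .   .   .   .   .   .   .   .   .   .   .   .   .   .   .   .
0.32    5   4   3   3   3   4   4   4   2   4   5   3   4   4   4   5   3   1   .
0.34   15   3  25  25  24  24   3  36   3   4   4   4   3   4   3   4   3   3   .
0.36   17  18  25  12  10  25  16  37  39  36   4  76  78   4   3   4   4   4   .
0.38   17  16  25  12   9  25  35  36  32  28   4  76  79  77   4   4   4   4   .
0.40   18  13  18  26  27  25  36  36  38   7   4   4  76   6   3   4   4   3   .
0.42    4   5   5   7   4   3   4   5   3   4   4   6   3   3   4   5   3   3   .
0.44    5   3   4   4   3   4   4   5   4   4   3   4   3   4   4   5   4   3   .
0.46    4   4   4   2   4   4   4   4  11 101  11   3   5   3 106 109 108   3   .
0.48    4   4   5   5   3   4   3  10 109 114 112  12   3   3 108 109 108   2  -1
0.50    3   4   5   4   3   5   5  13 111 114 111  36   3   3 108 108   .   3   0
0.52    4   6   2   4   3   5   5  11  40  40  39  12   4   4   3   3   3   3   0
0.54    4   5   4   4   3   3   4   4  13  39  10   5   4   3   3   4   3   4   0
0.56   52  52  52  51  53  51   4   5   4   4   4   4   4   4   4   3   4   4   3
0.58   54  53  53  53  58  53   3   4   4   3   3   5   4   5   4   5   3   3   0
0.60   62  62  62  60  58  53   4   4   4   5   3   4   4   3   3   3   4   4   3
0.65 y [0.08 0.43] z [0.2  0.42]
0.70 y [0.08 0.37] z [0.27 0.43]
0.75 y [0.08 0.21] z [0.27 0.4 ]
0.90 y [-0.11 -0.08] z [0.13 0.14]
```

```bash
cat >> h.py <<'E'
from scipy.spatial.transform import Rotation as R
def target(pushdir_deg, lean_deg, sign=1):
    """tool x down & leaning forward along push dir; tool sign*z along push dir (tilted up)"""
    a=np.radians(pushdir_deg);l=np.radians(lean_deg)
    u=np.array([np.cos(a),np.sin(a),0]);k=np.array([0,0,1.])
    x=u*np.sin(l)-k*np.cos(l); z=sign*(u*np.cos(l)+k*np.sin(l)); y=np.cross(z,x)
    return R.from_matrix(np.stack([x,y,z],1))
def rel(Rt,pt_,o=None):
    o=o or bot.observe(); Rc=R.from_quat(o["tool_rot"])
    rv=np.degrees((Rc.inv()*Rt).as_rotvec())
    sh=Rt.inv().apply(np.array(pt_)-o["ee_pos"])*1000
    print("turn",np.round(rv,2),"|",round(np.linalg.norm(rv),2),"then shift(target axes)",np.round(sh,1)," shift(cur axes)",np.round(Rc.inv().apply(np.array(pt_)-o["ee_pos"])*1000,1))
def st():
    o=bot.observe(); Rc=R.from_quat(o["tool_rot"]).as_matrix()
    print("t",round(o["time"],2),"p",np.round(o["ee_pos"]*1000,1),"gap",round(o["finger_gap"],3),"F",np.round(o["force"],2),"q",np.round(o["joint_positions"],2)); print(np.round(Rc,3).tolist())
E
python3 - <<'E'
from h import *
st()
for sg in (1,-1):
    rel(target(26,15,sg),(0.451,-0.141,0.206))
    rel(target(-64,15,sg),(0.48,-0.08,0.206))
E
```

```text
t 1.25 p [ 171.4 -522.7  205.7] gap 0.999 F [-0.54  0.05  0.32] q [ 1.21  0.31  0.01  1.51 -0.    1.32 -0.03]
[[-0.0, 0.312, -0.95], [-0.0, -0.95, -0.312], [-1.0, 0.0, 0.0]]
turn [170.74  -1.55 -22.48] | 172.22 then shift(target axes) [108.1 220.4 404.5]  shift(cur axes) [-3.000e-01 -2.755e+02 -3.846e+02]
turn [-97.22 -11.15  12.8 ] | 98.7 then shift(target axes) [ -68.2  471.5 -253.5]  shift(cur axes) [-3.000e-01 -3.245e+02 -4.312e+02]
turn [-7.8  14.98 -1.03] | 16.92 then shift(target axes) [ 108.1 -220.4 -404.5]  shift(cur axes) [-3.000e-01 -2.755e+02 -3.846e+02]
turn [81.65 12.33 10.75] | 83.27 then shift(target axes) [ -68.2 -471.5  253.5]  shift(cur axes) [-3.000e-01 -3.245e+02 -4.312e+02]
```

Emit:
move_arm(plan=[0, 0, 0, 0, -20, -30, 0, 0, 0, 0, 0, -28, -39, 0, 0, 0, 0, 0, -28, -39, 0, 0, 0, 0, 0, -28, -39, 0, 0, 0, 0, 0, -28, -39, 0, 0, 0, 0, 0, -28, -39, 0, 0, 0, 0, 0, -28, -39, 0, 0, 0, 0, 0, -28, -39, 0, 0, 0, 0, 0, -28, -39, 0, 0, 0, 0, 0, -28, -39, 0])

```text
time: 2.25
ee_pos: [0.4496, -0.1439, 0.2061]
tool_rot: [0.699, 0.111, -0.698, 0.112]
force: [1.1, 0.0, 0.3]
finger_gap: -0.001
```

Emit:
move_arm(plan=[-0.8, 1.5, -0.1, 0, 0, 0, 0, -0.8, 1.5, -0.1, 0, 0, 0, 0, -0.8, 1.5, -0.1, 0, 0, 0, 0, -0.8, 1.5, -0.1, 0, 0, 0, 0, -0.8, 1.5, -0.1, 0, 0, 0, 0, -0.8, 1.5, -0.1, 0, 0, 0, 0, -0.8, 1.5, -0.1, 0, 0, 0, 0, -0.8, 1.5, -0.1, 0, 0, 0, 0, -0.7, 1.5, -0.1, 0, 0, 0, 0, -0.7, 1.5, -0.1, 0, 0, 0, 0])

```text
time: 3.25
ee_pos: [0.4486, -0.1455, 0.2058]
tool_rot: [0.773, 0.179, -0.593, 0.137]
force: [0.3, -0.2, 0.3]
finger_gap: 0.001
```

Run:
```python
from h import *
st()
rel(target(26,15,-1),(0.445,-0.141,0.042))
s=eyes.snapshot("scene"); save("s1",s["image"])
```

```text
t 3.25 p [ 448.6 -145.5  205.8] gap 0.001 F [ 0.31 -0.25  0.27] q [ 0.75  0.03 -0.31  1.88 -0.22  1.07 -0.58]
[[0.234, 0.439, -0.868], [0.114, -0.899, -0.424], [-0.966, 0.001, -0.26]]
turn [ 0.04 -0.08 -0.03] | 0.09 then shift(target axes) [157.9  -5.6  43.6]  shift(cur axes) [157.9  -5.7  43.8]
```

View pics/s1.png

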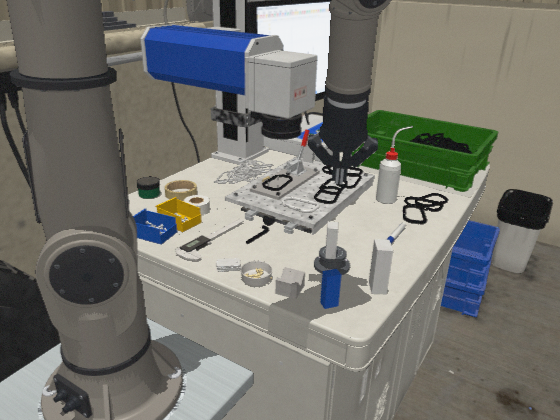

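Emit:
move_arm(plan=[0, 0, 0, 15.7, -0.4, 4.2, 0, 0, 0, 0, 15.7, -0.4, 4.2, 0, 0, 0, 0, 15.7, -0.4, 4.2, 0, 0, 0, 0, 15.7, -0.4, 4.2, 0, 0, 0, 0, 15.7, -0.4, 4.2, 0, 0, 0, 0, 15.7, -0.4, 4.2, 0, 0, 0, 0, 15.7, -0.4, 4.2, 0, 0, 0, 0, 15.7, -0.4, 4.2, 0, 0, 0, 0, 15.7, -0.4, 4.2, 0, 0, 0, 0, 15.7, -0.4, 4.2, 0])

```text
time: 4.3
ee_pos: [0.4473, -0.1419, 0.0428]
tool_rot: [0.773, 0.178, -0.593, 0.137]
force: [0.1, 0.2, 0.6]
finger_gap: -0.001
```

Run:
```python
from h import *
st()
for n,(u,v) in (("scene",(340,250)),("top",(372,220))):
    s=eyes.snapshot(n); measure(s)
    c=s["image"][v-50:v+50,u-66:u+67]
    save(n+"2",cv2.resize(c,None,fx=5.9,fy=5.9,interpolation=cv2.INTER_CUBIC))
```

```text
t 4.3 p [ 447.3 -141.9   42.8] gap -0.001 F [0.07 0.25 0.64] q [ 0.72  0.24 -0.32  2.12 -0.21  0.64 -0.54]
[[0.233, 0.438, -0.868], [0.113, -0.899, -0.423], [-0.966, 0.001, -0.259]]
gauge few 2
stand 204 mean [ 493.8 -129.7   35.3] rect [ 496.4 -125.5] [56.9 58.8] 25.7
 circ [ 498.8 -123.4] 31.7
gauge 247 mean [ 484.  -123.2  110.9] rect [ 469.5 -130. ] [69.3 24. ] 22.0
stand 434 mean [ 507.2 -114.1   36.3] rect [ 502.2 -120.4] [57.1 59.6] 63.3
 circ [ 500.6 -121.8] 31.2
```

View pics/scene2.png

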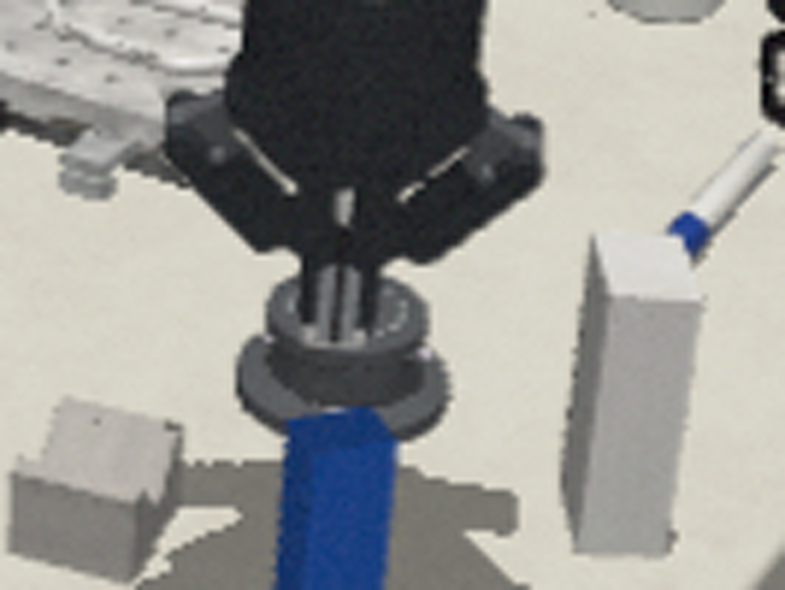

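View pics/top2.png

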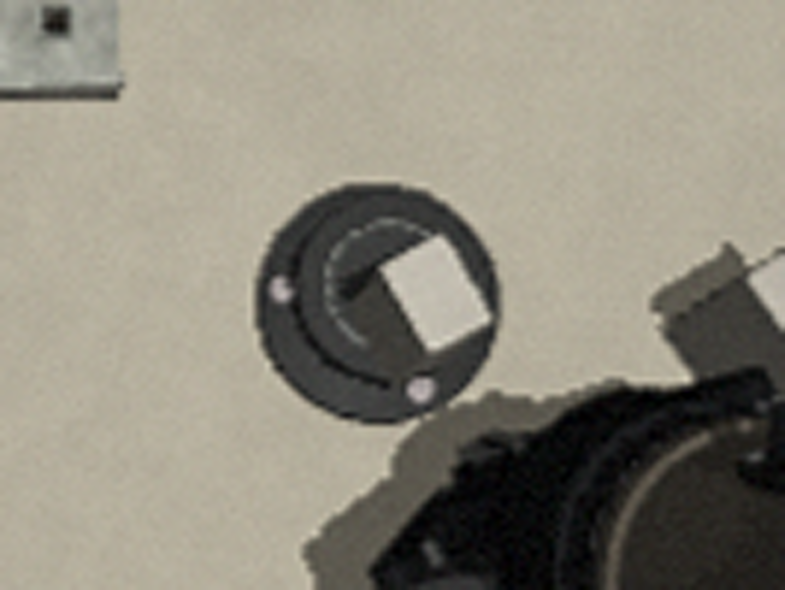

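The hand is behind the gauge with its palm clear, and nothing has moved. Now I'll advance slowly, at 16 mm/s, to just short of contact.

Emit:
move_arm(plan=[0, 0, 0, 0.4, 0, -1.55, 0, 0, 0, 0, 0.4, 0, -1.55, 0, 0, 0, 0, 0.4, 0, -1.55, 0, 0, 0, 0, 0.4, 0, -1.55, 0, 0, 0, 0, 0.4, 0, -1.55, 0, 0, 0, 0, 0.4, 0, -1.55, 0, 0, 0, 0, 0.4, 0, -1.55, 0, 0, 0, 0, 0.4, 0, -1.55, 0, 0, 0, 0, 0.4, 0, -1.55, 0, 0, 0, 0, 0.4, 0, -1.55, 0])

```text
time: 5.4
ee_pos: [0.4615, -0.1348, 0.0433]
tool_rot: [0.773, 0.178, -0.593, 0.137]
force: [-1.0, 0.7, -0.8]
finger_gap: -0.002
```

```bash
cat > look.py <<'E'
from h import *
import sys
n=sys.argv[1]
st()
o=bot.observe()
for c,(u,v) in (("scene",(340,250)),("top",(372,220))):
    s=eyes.snapshot(c); print(c); 
    W=cloud(s); im=s["image"]
    t=(abs(W[...,2]-0.111)<0.005)&(np.hypot(W[...,0]-.494,W[...,1]+.122)<0.04)&(im.min(-1)>100)
    if t.sum()>40:
        vv,uu=np.nonzero(t)
        P=np.array([pt(s,a,b,0.111)[:2]*1000 for a,b in zip(uu,vv)])
        r=cv2.minAreaRect(P.astype(np.float32)); w,V=np.linalg.eigh(np.cov(P.T)); ax=V[:,1]
        print(" gauge",t.sum(),np.round(P.mean(0),1),"rect",np.round(r[0],1),np.round(r[1],1),"yaw",round(np.degrees(np.arctan(ax[1]/ax[0])),1),"z",np.round(1000*W[t][:,2].mean(),1))
    else: print(" few",t.sum())
    save(n+c,cv2.resize(im[v-50:v+50,u-66:u+67],None,fx=4.5,fy=4.5,interpolation=cv2.INTER_CUBIC))
a=cv2.imread("pics/"+n+"scene.png");b=cv2.imread("pics/"+n+"top.png")
cv2.imwrite("pics/"+n+".png",cv2.resize(np.hstack([a,b]),(800,300)))
E
python3 look.py a1
```

```text
t 5.4 p [ 461.5 -134.8   43.3] gap -0.002 F [-1.01  0.72 -0.79] q [ 0.69  0.25 -0.32  2.09 -0.19  0.64 -0.59]
[[0.233, 0.438, -0.868], [0.114, -0.899, -0.423], [-0.966, 0.0, -0.259]]
scene
 few 4
top
 gauge 213 [ 486.9 -123. ] rect [ 487.1 -123. ] [29.9 21.4] yaw 25.5 z 111.3
```

View pics/a1.png

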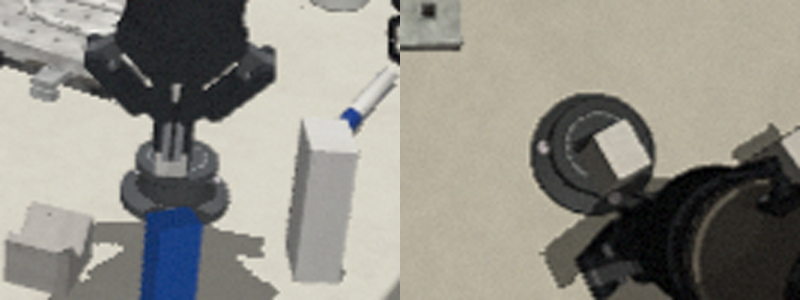

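Emit:
move_arm(plan=[0, 0, 0, 0.27, 0, -0.97, 0, 0, 0, 0, 0.27, 0, -0.97, 0, 0, 0, 0, 0.27, 0, -0.97, 0, 0, 0, 0, 0.27, 0, -0.97, 0, 0, 0, 0, 0.27, 0, -0.97, 0, 0, 0, 0, 0.27, 0, -0.97, 0, 0, 0, 0, 0.27, 0, -0.97, 0, 0, 0, 0, 0.27, 0, -0.97, 0, 0, 0, 0, 0.27, 0, -0.97, 0, 0, 0, 0, 0, 0, 0, 0])

```text
time: 6.5
ee_pos: [0.4696, -0.1308, 0.0432]
tool_rot: [0.773, 0.179, -0.593, 0.137]
force: [-0.7, 0.1, 1.0]
finger_gap: 0.003
```

```bash
python3 look.py a2
```

```text
t 6.5 p [ 469.6 -130.8   43.2] gap 0.003 F [-0.67  0.08  1.02] q [ 0.67  0.26 -0.32  2.08 -0.18  0.64 -0.61]
[[0.233, 0.439, -0.868], [0.114, -0.899, -0.424], [-0.966, 0.0, -0.259]]
scene
 few 7
top
 gauge 214 [ 487.2 -122.8] rect [ 487.3 -122.8] [29.3 21.6] yaw 27.3 z 111.0
```

View pics/a2.png

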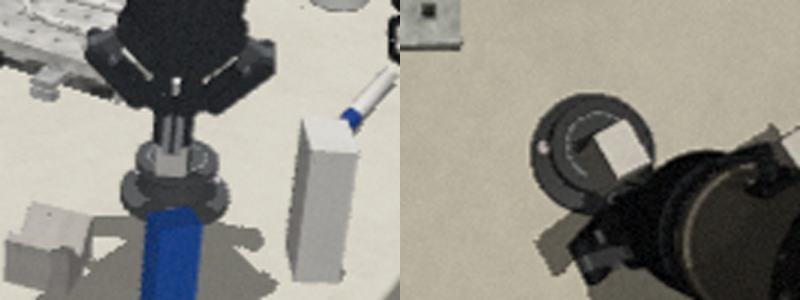

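Run:
```python
from h import *
s=eyes.snapshot("scene")
im=s["image"]; save("a2z",cv2.resize(im[215:285,290:370],None,fx=7.5,fy=7.5,interpolation=cv2.INTER_NEAREST))
print("tcp px",proj(s,bot.observe()["ee_pos"]))
W=cloud(s)
for v in range(240,268,2):
    print(v,[ "%d,%d,%d"%tuple(W[v,u]*1000) for u in (325,328,331,334)])
```

```text
tcp px (np.float64(329.254250968141), np.float64(256.38508608020146))
240 ['447,-128,93', '448,-134,94', '443,-143,99', '446,-149,100']
242 ['444,-130,90', '448,-135,89', '448,-141,92', '450,-147,93']
244 ['447,-129,83', '447,-135,86', '448,-141,87', '452,-146,87']
246 ['453,-126,74', '451,-134,78', '453,-140,80', '452,-147,82']
248 ['505,-102,35', '446,-136,77', '451,-141,76', '453,-147,77']
250 ['498,-106,36', '452,-134,69', '452,-141,71', '476,-137,58']
252 ['492,-109,34', '470,-126,52', '475,-131,50', '479,-136,51']
254 ['483,-113,35', '469,-127,48', '475,-131,46', '476,-138,48']
256 ['476,-117,36', '470,-127,42', '472,-133,43', '474,-139,44']
258 ['470,-120,34', '472,-127,36', '475,-132,36', '476,-139,38']
260 ['472,-120,28', '471,-127,31', '474,-133,32', '478,-138,32']
262 ['478,-117,19', '476,-125,23', '474,-133,27', '476,-139,29']
264 ['478,-118,14', '479,-124,16', '477,-132,20', '481,-137,19']
266 ['477,-118,9', '476,-126,13', '478,-132,14', '483,-137,13']
```

View pics/a2z.png

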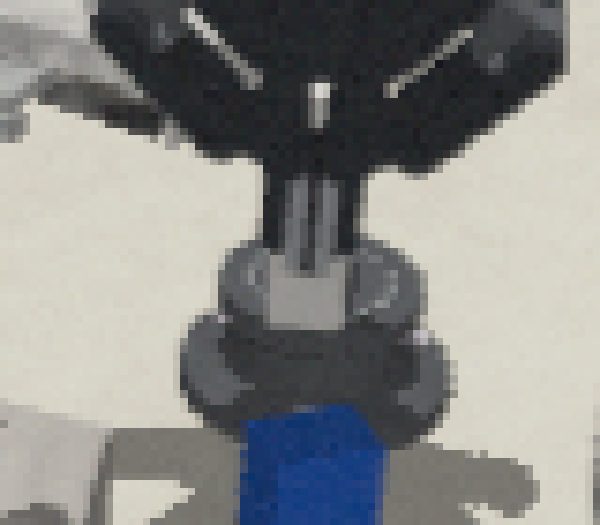

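Run:
```python
from h import *
s=eyes.snapshot("scene")
Rm=np.array([[0.234, 0.439, -0.868], [0.114, -0.899, -0.424], [-0.966, 0.001, -0.26]])
im=cv2.imread("pics/s1.png")
z=7;u0,v0=300,130
c=cv2.resize(im[v0:v0+80,u0:u0+80],None,fx=z,fy=z,interpolation=cv2.INTER_NEAREST)
for t,col in ((0,(0,0,255)),(-19,(0,255,0)),(-40,(255,0,0))):
  for n in (-11,0,11):
    p=np.array([.4486,-.1455,.2058])+Rm@np.array([t,0,n])/1000
    u,v=proj(s,p); print(t,n,round(u,1),round(v,1)); cv2.circle(c,(int((u-u0+.5)*z),int((v-v0+.5)*z)),4,col,-1)
cv2.imwrite("pics/s1z.png",c)
```

```text
0 -11 337.1 187.9
0 0 337.0 191.6
0 11 336.8 195.2
-19 -11 337.9 180.2
-19 0 337.7 183.8
-19 11 337.6 187.5
-40 -11 338.7 171.4
-40 0 338.5 175.0
-40 11 338.4 178.7
```

View pics/s1z.png

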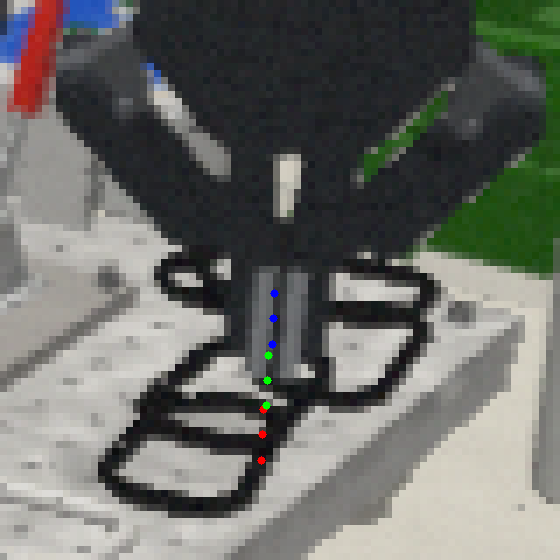

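Run:
```python
from h import *
o=bot.observe(); Rm=R.from_quat(o["tool_rot"]).as_matrix()
for cam in("scene","top"):
    s=eyes.snapshot(cam)
    T=(cloud(s)-o["ee_pos"])@Rm*1000   # tool coords
    m=(abs(T[...,1])<17)&(T[...,0]>-80)&(T[...,0]<25)&(abs(T[...,2])<45)
    vv,uu=np.nonzero(m)
    print(cam)
    for v in range(vv.min(),vv.max()+1):
        k=vv==v
        if k.any():
            p=T[v,uu[k]]; print(v,len(p),"t",np.round(np.median(p[:,0]),1),"n(tool z)",np.round(np.percentile(p[:,2],[10,50,90]),1),"y",np.round([p[:,1].min(),p[:,1].max()],0))
```

```text
scene
226 2 t -63.5 n(tool z) [-27.1 -26.8 -26.5] y [1. 3.]
227 4 t -71.3 n(tool z) [-22.9 -14.5  -6.9] y [-16.   3.]
228 4 t -70.5 n(tool z) [-20.5 -13.4  -7.3] y [-1.  5.]
229 5 t -72.0 n(tool z) [-20.2  -9.2  -2.9] y [-15.   5.]
230 4 t -66.2 n(tool z) [-20.9 -12.3  -4.3] y [-1.  5.]
231 4 t -72.6 n(tool z) [-15.5  -2.4   3.9] y [-15.   3.]
232 6 t -74.2 n(tool z) [-5.3  3.1  8.6] y [-17.   3.]
233 9 t -76.6 n(tool z) [ 0.5  7.  10.7] y [-17.  17.]
234 14 t -76.8 n(tool z) [ 4.9 11.4 13.1] y [-17.   9.]
235 17 t -74.0 n(tool z) [ 4.3 11.3 12.8] y [-16.  15.]
236 15 t -72.6 n(tool z) [ 8.5 12.1 13.3] y [-12.  15.]
237 15 t -69.7 n(tool z) [ 5.6 11.9 14.2] y [-12.  16.]
238 15 t -66.4 n(tool z) [ 6.7 10.7 12.8] y [-12.  16.]
239 14 t -61.6 n(tool z) [ 6.   9.7 11.2] y [-12.  14.]
240 14 t -58.0 n(tool z) [ 6.2  8.4 12.4] y [-12.  14.]
241 14 t -54.9 n(tool z) [ 6.1  8.5 11.2] y [-12.  15.]
242 14 t -52.0 n(tool z) [ 6.2  8.8 11.7] y [-11.  15.]
243 13 t -50.8 n(tool z) [ 5.2 10.1 12.1] y [-11.  13.]
244 13 t -46.9 n(tool z) [ 6.5  9.2 11.6] y [-11.  13.]
245 13 t -44.3 n(tool z) [ 6
[... 2283 characters left out ...]
 [-16.  11.]
229 22 t -30.7 n(tool z) [-21.7 -18.1 -12.1] y [-17.   6.]
230 23 t -31.8 n(tool z) [-19.  -14.8 -11.9] y [-17.   6.]
231 20 t -29.6 n(tool z) [-15.4 -12.7 -12. ] y [-16.   1.]
232 20 t -29.4 n(tool z) [-12.7 -12.1 -10.6] y [-16.  -1.]
233 18 t -12.2 n(tool z) [-13.5  -9.5  -7.8] y [-17.  -2.]
234 9 t -6.0 n(tool z) [-10.1  -6.7  -4.1] y [-11.  -6.]
235 6 t -39.5 n(tool z) [-10.8  -8.4  -5.8] y [-12.  -9.]
236 5 t -48.0 n(tool z) [-10.9  -8.3  -8.2] y [-14. -11.]
237 5 t -54.2 n(tool z) [-9.5 -8.  -6.3] y [-14. -13.]
238 4 t -65.5 n(tool z) [-9.1 -7.8 -5.9] y [-15. -13.]
239 2 t -77.6 n(tool z) [-7.6 -7.5 -7.3] y [-15. -14.]
240 2 t -79.6 n(tool z) [-6.8 -6.4 -6. ] y [-17. -15.]
```

Run:
```python
from h import *
s=eyes.snapshot("scene")
Rm=np.array([[-0.0, 0.312, -0.95], [-0.0, -0.95, -0.312], [-1.0, 0.0, 0.0]])
im=cv2.imread("pics/scene0.png")
z=5;u0,v0=440,180
c=cv2.resize(im[v0:v0+160,u0:u0+120],None,fx=z,fy=z,interpolation=cv2.INTER_NEAREST)
for t,col in ((0,(0,0,255)),(-19,(0,255,0)),(-40,(255,0,0)),(-73,(0,255,255))):
  for n in (-11,0,11):
   for y in (-42,0,42):
    p=np.array([.1714,-.5227,.2057])+Rm@np.array([t,y,n])/1000
    u,v=proj(s,p); cv2.circle(c,(int((u-u0+.5)*z),int((v-v0+.5)*z)),3,col,-1)
cv2.imwrite("pics/s0z.png",c[:, :])
# now: current overlay
o=bot.observe(); Rm=R.from_quat(o["tool_rot"]).as_matrix()
im=s["image"][...,::-1].copy(); z=7;u0,v0=290,180
c=cv2.resize(im[v0:v0+85,u0:u0+90],None,fx=z,fy=z,interpolation=cv2.INTER_NEAREST)
for t,col in ((0,(0,0,255)),(-19,(0,255,0)),(-40,(255,0,0)),(-73,(0,255,255))):
  for n in (-11,0,11):
   for y in (-14,0,14):
    p=o["ee_pos"]+Rm@np.array([t,y,n])/1000
    u,v=proj(s,p); cv2.circle(c,(int((u-u0+.5)*z),int((v-v0+.5)*z)),3,col,-1)
cv2.imwrite("pics/a2o.png",c)
```

```text
(no output)
```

View pics/s0z.png

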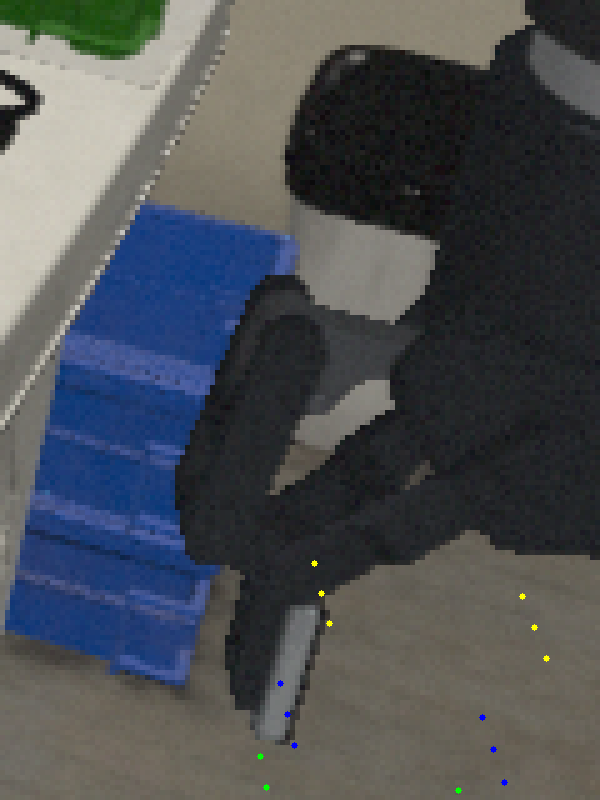

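View pics/a2o.png

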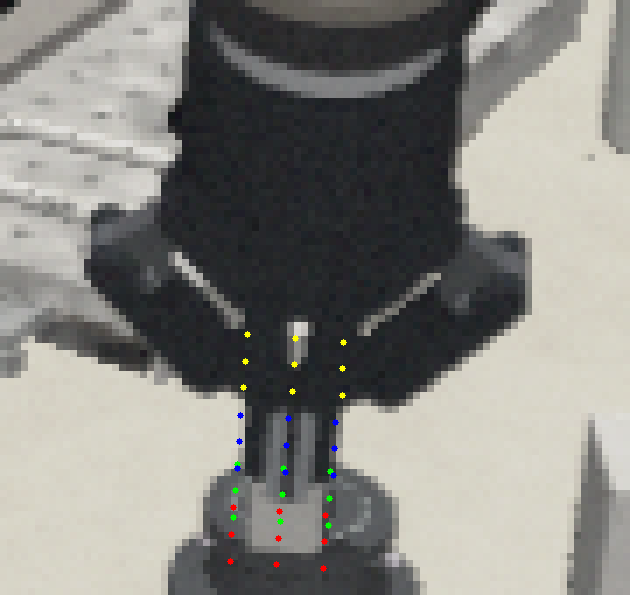

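The overlay shows the shut fingertips ending about 25 mm short of the reported TCP, measured along the fingers. Pushing here would therefore touch the gauge too high. I'll back off, then lower clear of the stand and measure the real tip.

Emit:
move_arm(plan=[0, 0, 0, -0.5, 0, 1.9, 0, 0, 0, 0, -0.5, 0, 1.9, 0, 0, 0, 0, -0.5, 0, 1.9, 0, 0, 0, 0, -0.5, 0, 1.9, 0, 0, 0, 0, -0.5, 0, 1.9, 0, 0, 0, 0, -0.5, 0, 1.9, 0, 0, 0, 0, -0.5, 0, 1.9, 0, 0, 0, 0, -0.5, 0, 1.9, 0, 0, 0, 0, -0.5, 0, 1.9, 0, 0, 0, 0, -0.5, 0, 1.9, 0])

```text
time: 7.85
ee_pos: [0.4518, -0.1395, 0.0431]
tool_rot: [0.773, 0.178, -0.593, 0.137]
force: [0.3, -0.4, -0.8]
finger_gap: 0.002
```

```bash
cat > tip.py <<'E'
from h import *
import sys
o=bot.observe(); Rm=R.from_quat(o["tool_rot"]).as_matrix(); st()
sc=[eyes.snapshot("scene") for _ in range(3)]
W=np.median([cloud(s) for s in sc],0)
T=(W-o["ee_pos"])@Rm*1000
m=(abs(T[...,1]-1)<11)&(T[...,2]>3)&(T[...,2]<18)&(T[...,0]>-65)&(T[...,0]<8)
vv,uu=np.nonzero(m)
for v in range(vv.min(),vv.max()+1):
    k=vv==v
    if k.any():
        p=T[v,uu[k]]; print(v,k.sum(),"t",np.round(np.median(p[:,0]),1),"n",np.round(np.median(p[:,2]),1),"y",np.round([p[:,1].min(),p[:,1].max()],0),"z",round(1000*W[v,uu[k],2].mean()))
s=sc[0]; im=s["image"][...,::-1].copy(); z=7
u0,v0=proj(s,o["ee_pos"]); u0=int(u0)-45;v0=int(v0)-60
c=cv2.resize(im[v0:v0+85,u0:u0+90],None,fx=z,fy=z,interpolation=cv2.INTER_NEAREST)
off=float(sys.argv[2])
for t,col in ((0,(0,0,255)),(-19,(0,255,0)),(-37,(255,0,0)),(-73,(0,255,255))):
  for n in (-11,0,11):
   for y in (-14,0,14):
    p=o["ee_pos"]+Rm@np.array([t+off,y,n])/1000
    u,v=proj(s,p); cv2.circle(c,(int((u-u0+.5)*z),int((v-v0+.5)*z)),3,col,-1)
cv2.imwrite("pics/"+sys.argv[1]+".png",c)
E
python3 tip.py t1 -25; python3 look.py a3
```

```text
t 7.85 p [ 451.8 -139.5   43.1] gap 0.002 F [ 0.27 -0.36 -0.76] q [ 0.71  0.24 -0.32  2.11 -0.2   0.64 -0.56]
[[0.233, 0.438, -0.868], [0.113, -0.899, -0.423], [-0.966, 0.0, -0.259]]
242 2 t -63.0 n 5.2 y [0. 2.] z 103
243 2 t -62.1 n 7.1 y [0. 2.] z 101
244 10 t -62.9 n 10.4 y [-9. 10.] z 100
245 10 t -60.3 n 10.9 y [-9.  9.] z 98
246 11 t -57.8 n 11.3 y [-9. 11.] z 95
247 10 t -54.6 n 11.1 y [-7. 11.] z 93
248 11 t -51.5 n 10.9 y [-9. 11.] z 90
249 11 t -48.5 n 10.5 y [-9. 11.] z 87
250 11 t -45.3 n 10.6 y [-8. 12.] z 84
251 11 t -42.2 n 10.4 y [-8. 12.] z 81
252 10 t -39.7 n 10.3 y [-8. 12.] z 78
253 11 t -35.4 n 9.5 y [-10.  10.] z 75
254 6 t -34.2 n 10.7 y [-4.  6.] z 73
255 6 t -31.2 n 10.9 y [-4.  6.] z 71
256 6 t -28.7 n 11.2 y [-3.  7.] z 68
t 8.0 p [ 451.8 -139.6   43.1] gap -0.002 F [ 0.57 -0.51 -0.77] q [ 0.71  0.24 -0.32  2.11 -0.2   0.64 -0.56]
[[0.233, 0.438, -0.868], [0.113, -0.899, -0.423], [-0.966, 0.0, -0.259]]
scene
 few 0
top
 gauge 218 [ 486.8 -123. ] rect [ 487.  -122.9] [30.  21.6] yaw 25.7 z 111.2
```

View pics/t1.png

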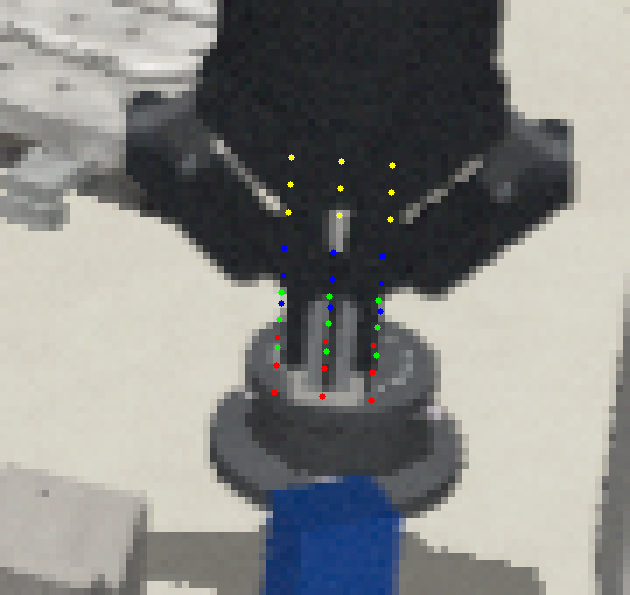

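The true tip lies about 26 mm behind the reported TCP, and the gauge hasn't been disturbed: it is still at (487,-123). I'll lower 25.5 mm outside the stand's footprint.

Emit:
move_arm(plan=[0, 0, 0, 2.46, -0.1, 0.66, 0, 0, 0, 0, 2.46, -0.1, 0.66, 0, 0, 0, 0, 2.46, -0.1, 0.66, 0, 0, 0, 0, 2.46, -0.1, 0.66, 0, 0, 0, 0, 2.46, -0.1, 0.66, 0, 0, 0, 0, 2.46, -0.1, 0.66, 0, 0, 0, 0, 2.46, -0.1, 0.66, 0, 0, 0, 0, 2.46, -0.1, 0.66, 0, 0, 0, 0, 2.46, -0.1, 0.66, 0, 0, 0, 0, 2.46, -0.1, 0.66, 0])

```text
time: 9.1
ee_pos: [0.4515, -0.1386, 0.0175]
tool_rot: [0.773, 0.178, -0.593, 0.137]
force: [0.2, 0.5, 0.3]
finger_gap: 0.004
```

```bash
python3 tip.py t2 -26.5; python3 look.py a4
```

```text
t 9.1 p [ 451.5 -138.6   17.5] gap 0.004 F [0.16 0.46 0.26] q [ 0.71  0.29 -0.32  2.13 -0.2   0.57 -0.55]
[[0.233, 0.438, -0.868], [0.113, -0.899, -0.423], [-0.966, 0.0, -0.259]]
253 2 t -63.2 n 5.5 y [1. 3.] z 77
254 3 t -62.9 n 8.0 y [-1.  3.] z 76
255 8 t -62.7 n 10.6 y [-9.  5.] z 75
256 11 t -59.6 n 10.8 y [-8. 11.] z 72
257 11 t -56.1 n 10.0 y [-8. 12.] z 69
258 10 t -52.0 n 8.4 y [-8. 12.] z 65
259 10 t -51.9 n 11.5 y [-8. 10.] z 63
260 11 t -47.9 n 10.2 y [-10.  10.] z 60
261 11 t -43.6 n 9.9 y [-10.  10.] z 57
262 11 t -42.0 n 10.6 y [-10.  11.] z 55
263 11 t -38.8 n 10.6 y [-9. 11.] z 52
264 9 t -36.7 n 11.3 y [-5. 11.] z 50
265 7 t -34.0 n 11.3 y [-5.  7.] z 47
266 7 t -30.3 n 11.0 y [-5.  7.] z 44
267 2 t -26.9 n 10.1 y [6. 7.] z 41
t 9.25 p [ 451.3 -138.5   17.5] gap -0.001 F [ 0.12 -0.97 -0.7 ] q [ 0.71  0.29 -0.32  2.13 -0.2   0.57 -0.55]
[[0.233, 0.438, -0.868], [0.114, -0.899, -0.423], [-0.966, -0.0, -0.259]]
scene
 few 0
top
 gauge 218 [ 486.8 -123. ] rect [ 487.  -122.9] [30.  21.6] yaw 25.7 z 110.9
```

View pics/t2.png

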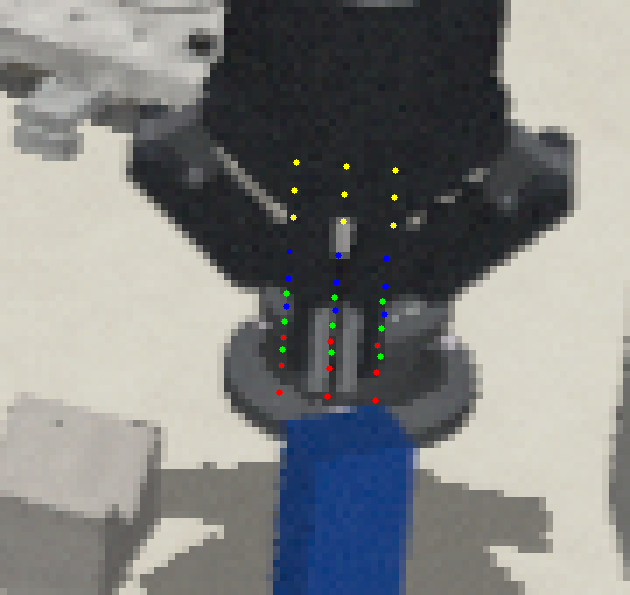

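View pics/a4.png

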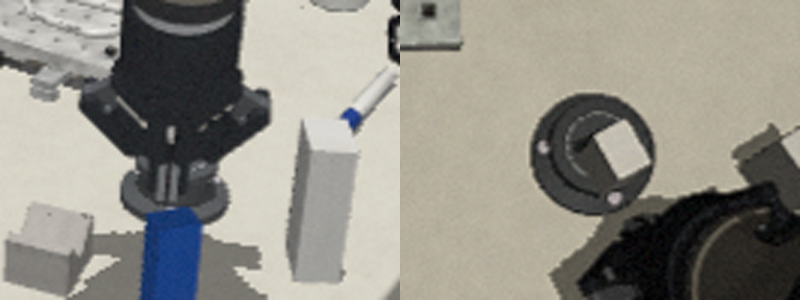

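Emit:
move_arm(plan=[0, 0, 0, 0.4, 0, -1.55, 0, 0, 0, 0, 0.4, 0, -1.55, 0, 0, 0, 0, 0.4, 0, -1.55, 0, 0, 0, 0, 0.4, 0, -1.55, 0, 0, 0, 0, 0.4, 0, -1.55, 0, 0, 0, 0, 0.4, 0, -1.55, 0, 0, 0, 0, 0.4, 0, -1.55, 0, 0, 0, 0, 0.4, 0, -1.55, 0, 0, 0, 0, 0.4, 0, -1.55, 0, 0, 0, 0, 0.4, 0, -1.55, 0])

```text
time: 10.35
ee_pos: [0.466, -0.1315, 0.0178]
tool_rot: [0.773, 0.178, -0.593, 0.137]
force: [0.1, 0.4, 0.4]
finger_gap: -0.003
```

```bash
python3 look.py a5
```

```text
t 10.35 p [ 466.  -131.5   17.8] gap -0.003 F [0.1  0.38 0.36] q [ 0.67  0.3  -0.32  2.11 -0.18  0.57 -0.6 ]
[[0.233, 0.438, -0.868], [0.113, -0.899, -0.423], [-0.966, 0.0, -0.259]]
scene
 few 0
top
 gauge 216 [ 487. -123.] rect [ 487. -123.] [29.9 21.6] yaw 26.4 z 111.1
```

View pics/a5.png

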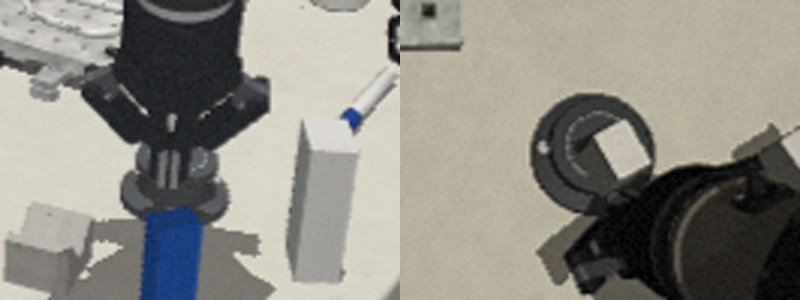

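Still short of contact, as predicted. I'll advance another 9 mm at 10 mm/s, which should include about 5 mm of pushing.

Emit:
move_arm(plan=[0, 0, 0, 0.25, 0, -0.97, 0, 0, 0, 0, 0.25, 0, -0.97, 0, 0, 0, 0, 0.25, 0, -0.97, 0, 0, 0, 0, 0.25, 0, -0.97, 0, 0, 0, 0, 0.25, 0, -0.97, 0, 0, 0, 0, 0.25, 0, -0.97, 0, 0, 0, 0, 0.25, 0, -0.97, 0, 0, 0, 0, 0.25, 0, -0.97, 0, 0, 0, 0, 0.25, 0, -0.97, 0, 0, 0, 0, 0, 0, 0, 0])

```text
time: 11.45
ee_pos: [0.4742, -0.1274, 0.018]
tool_rot: [0.773, 0.179, -0.593, 0.137]
force: [0.4, -0.4, -0.6]
finger_gap: 0.0
```

```bash
python3 look.py a6
```

```text
t 11.45 p [ 474.2 -127.4   18. ] gap 0.0 F [ 0.42 -0.36 -0.57] q [ 0.65  0.31 -0.31  2.1  -0.17  0.57 -0.62]
[[0.233, 0.439, -0.868], [0.114, -0.899, -0.424], [-0.966, 0.0, -0.259]]
scene
 few 0
top
 gauge 216 [ 491.9 -120.8] rect [ 492.  -120.7] [30.2 21.6] yaw 27.2 z 111.1
```

View pics/a6.png

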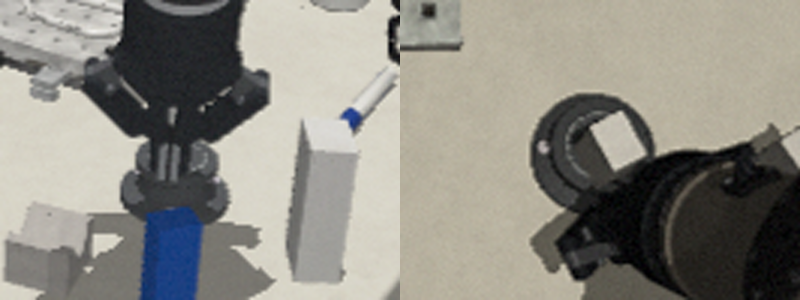

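```bash
cat > stand.py <<'E'
from h import *
s=eyes.snapshot("top")
g=cv2.cvtColor(cv2.imread("pics/top0.png"),cv2.COLOR_BGR2GRAY).astype(np.float32)
def samp(P): 
    q=np.array([proj(s,p) for p in P],np.float32); return cv2.remap(g,q[:,0].reshape(1,-1),q[:,1].reshape(1,-1),cv2.INTER_CUBIC)[0]
def ring(c,z,r0,w,mode,exclude=None):
    E=[];rs=np.arange(r0-w,r0+w,.0002)
    for th in np.arange(0,2*np.pi,np.pi/60):
        d=np.array([np.cos(th),np.sin(th)])
        p=samp([(*(c+r*d),z) for r in rs])
        if mode=="edge":
            gr=np.gradient(p); i=np.argmax(gr)
        else:
            i=np.argmax(p)
            if p[i]-np.median(p)<12 or p[i]>170: continue
        E.append((*proj(s,(*(c+rs[i]*d),z)),th))
    return np.array(E)
c=np.array([.5015,-.1217])
E=ring(c,.036,.021,.0025,"max")
print("scribe pts",len(E),np.round(np.degrees(E[:,2])).astype(int).tolist())
P=np.array([pt(s,u,v,.036)[:2] for u,v,_ in E])
for r in (.0205,.021,.0215):
    f=lambda q:np.hypot(P[:,0]-q[0],P[:,1]-q[1])-r
    q=least_squares(f,c,loss="soft_l1",f_scale=.0005); print("scribe r",r,np.round(q.x*1000,2),np.round(1000*np.abs(f(q.x)).mean(),2))
# foot hull
E=ring(c,.005,.040,.006,"edge")
for h in (.008,.0095,.011):
    def f(q):
        th=np.arange(0,2*np.pi,np.pi/90)
        pts=np.array([proj(s,(q[0]+.04*np.cos(a),q[1]+.04*np.sin(a),z)) for z in (0,h) for a in th],np.float32)
        H=cv2.convexHull(pts)
        return [cv2.pointPolygonTest(H,(float(u),float(v)),True) for u,v,_ in E]
    q=least_squares(f,c,diff_step=1e-3,loss="soft_l1",f_scale=.5,x_scale=.001); print("foot h",h,np.round(q.x*1000,2),"px",np.round(np.mean(np.abs(f(q.x))),2), np.round(np.mean(f(q.x)),2))
E
python3 stand.py
```

```text
scribe pts 52 [0, 3, 6, 15, 18, 27, 30, 33, 36, 45, 48, 51, 54, 57, 60, 63, 69, 72, 75, 78, 87, 90, 93, 96, 99, 102, 108, 111, 120, 123, 126, 129, 132, 135, 138, 141, 144, 147, 150, 318, 321, 324, 327, 330, 333, 336, 339, 342, 348, 351, 354, 357]
scribe r 0.0205 [ 502.21 -121.88] 0.34
scribe r 0.021 [ 501.93 -122.44] 0.47
scribe r 0.0215 [ 501.6  -122.97] 0.62
foot h 0.008 [ 501.88 -121.7 ] px 0.23 0.18
foot h 0.0095 [ 501.74 -121.56] px 0.28 0.25
foot h 0.011 [ 501.59 -121.42] px 0.33 0.32
```

Emit:
move_arm(plan=[0, 0, 0, 0.22, 0, -0.85, 0, 0, 0, 0, 0.22, 0, -0.85, 0, 0, 0, 0, 0.22, 0, -0.85, 0, 0, 0, 0, 0.22, 0, -0.85, 0, 0, 0, 0, 0.22, 0, -0.85, 0, 0, 0, 0, 0.22, 0, -0.85, 0, 0, 0, 0, 0.22, 0, -0.85, 0, 0, 0, 0, 0.22, 0, -0.85, 0, 0, 0, 0, 0.22, 0, -0.85, 0, 0, 0, 0, 0, 0, 0, 0])

```text
time: 12.6
ee_pos: [0.4812, -0.124, 0.018]
tool_rot: [0.773, 0.179, -0.593, 0.137]
force: [-0.5, 0.4, 0.3]
finger_gap: 0.0
```

```bash
python3 look.py a7
```

```text
t 12.6 p [ 481.2 -124.    18. ] gap 0.0 F [-0.52  0.35  0.28] q [ 0.63  0.32 -0.31  2.08 -0.17  0.57 -0.64]
[[0.233, 0.439, -0.868], [0.114, -0.899, -0.424], [-0.966, 0.0, -0.259]]
scene
 few 0
top
 gauge 209 [ 498.9 -117.4] rect [ 499.  -117.3] [28.6 21.7] yaw 24.3 z 111.1
```

View pics/a7.png

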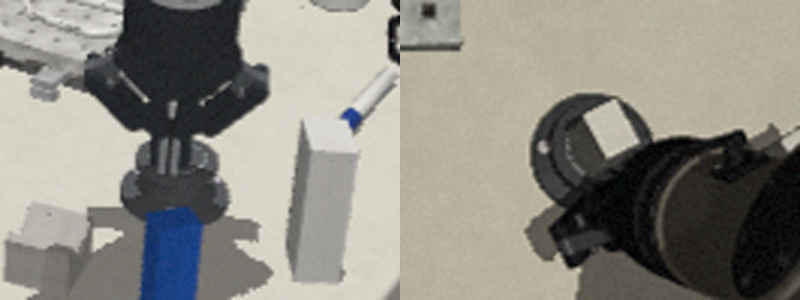

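Emit:
move_arm(plan=[0, 0, 0, 0.1, 0, -0.3, 0, 0, 0, 0, 0.1, 0, -0.3, 0, 0, 0, 0, 0, 0, 0, 0, 0, 0, 0, -0.5, 0, 2, 0, 0, 0, 0, -0.8, 0, 3, 0, 0, 0, 0, -1, 0, 3.9, 0, 0, 0, 0, -1, 0, 3.9, 0, 0, 0, 0, -1.3, 0, 4.9, 0, 0, 0, 0, -1.3, 0, 4.9, 0, 0, 0, 0, -1.3, 0, 4.9, 0])

```text
time: 13.7
ee_pos: [0.4556, -0.1366, 0.0177]
tool_rot: [0.773, 0.178, -0.593, 0.137]
force: [-0.4, -0.0, -0.3]
finger_gap: 0.003
```

```bash
python3 look.py a8
python3 - <<'E'
from h import *
rel(target(-64,15,-1),(0.46,-0.03,0.155))
E
```

```text
t 13.7 p [ 455.6 -136.6   17.7] gap 0.003 F [-0.37 -0.02 -0.3 ] q [ 0.7   0.29 -0.32  2.13 -0.2   0.57 -0.57]
[[0.233, 0.438, -0.868], [0.113, -0.899, -0.423], [-0.966, 0.0, -0.259]]
scene
 few 0
top
 gauge 209 [ 498.9 -117.3] rect [ 499.  -117.3] [28.6 21.7] yaw 25.9 z 111.2
turn [8.686e+01 3.000e-02 2.327e+01] | 89.93 then shift(target axes) [-157.   -51.2   55.1]  shift(cur axes) [-119.5  -94.   -84.9]
```

View pics/a8.png

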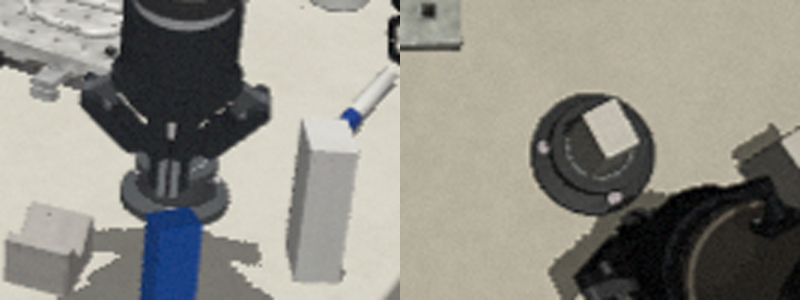

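Emit:
move_arm(plan=[0, 0, 0, -13.3, 0, -3.6, 0, 0, 0, 0, -13.3, 0, -3.6, 0, 0, 0, 0, -13.3, 0, -3.6, 0, 0, 0, 0, -13.3, 0, -3.6, 0, 0, 0, 0, -13.3, 0, -3.6, 0, 0, 0, 0, -13.3, 0, -3.6, 0, 0, 0, 0, -13.3, 0, -3.6, 0, 0, 0, 0, -13.3, 0, -3.6, 0, 0, 0, 0, -13.3, 0, -3.6, 0, 0, 0, 0, -13.3, 0, -3.6, 0])

```text
time: 14.8
ee_pos: [0.4563, -0.136, 0.1561]
tool_rot: [0.773, 0.179, -0.593, 0.137]
force: [-0.3, -1.1, 0.1]
finger_gap: 0.004
```

Emit:
move_arm(plan=[8.2, 0, 2.2, 0, 0, 0, 0, 8.2, 0, 2.2, 0, 0, 0, 0, 8.2, 0, 2.2, 0, 0, 0, 0, 8.2, 0, 2.2, 0, 0, 0, 0, 8.2, 0, 2.2, 0, 0, 0, 0, 8.2, 0, 2.2, 0, 0, 0, 0, 8.2, 0, 2.2, 0, 0, 0, 0, 8.2, 0, 2.2, 0, 0, 0, 0, 8.2, 0, 2.2, 0, 0, 0, 0, 8.2, 0, 2.2, 0, 0, 0, 0])

```text
time: 15.8
ee_pos: [0.4562, -0.1357, 0.1556]
tool_rot: [0.692, -0.389, -0.531, -0.298]
force: [-0.2, 0.4, 0.5]
finger_gap: -0.003
```

```bash
python3 look.py b1
python3 - <<'E'
from h import *
rel(target(-64,15,-1),(0.485,-0.0855,0.155))
E
```

```text
t 15.8 p [ 456.2 -135.7  155.6] gap -0.003 F [-0.22  0.36  0.49] q [ 0.46  0.09 -0.41  1.96  0.3   0.97 -2.69]
[[0.135, -0.854, -0.502], [-0.222, -0.52, 0.825], [-0.966, -0.0, -0.259]]
scene
 gauge 86 [ 494.3 -121.2] rect [ 493.9 -121.7] [38.2 21.2] yaw 21.4 z 109.7
top
 few 0
turn [5.64 0.02 1.55] | 5.85 then shift(target axes) [ -7.8 -46.2  31.1]  shift(cur axes) [ -6.5 -49.2  26.4]
```

View pics/b1.png

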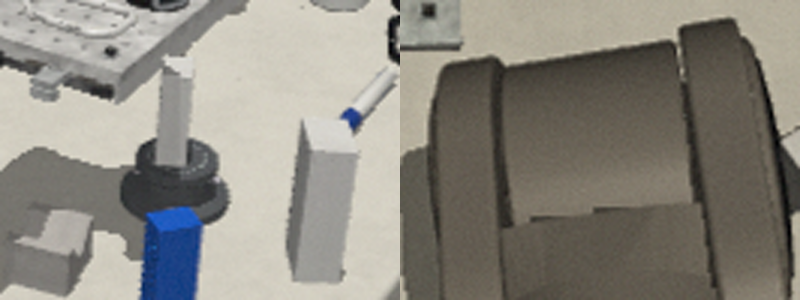

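Emit:
move_arm(plan=[0.56, 0, 0.16, -0.7, -4.8, 2.9, 0, 0.56, 0, 0.16, -0.7, -4.8, 2.9, 0, 0.56, 0, 0.16, -0.7, -4.8, 2.9, 0, 0.56, 0, 0.16, -0.7, -4.8, 2.9, 0, 0.56, 0, 0.16, -0.7, -4.8, 2.9, 0, 0.56, 0, 0.16, -0.7, -4.8, 2.9, 0, 0.56, 0, 0.16, -0.7, -4.8, 2.9, 0, 0.56, 0, 0.16, -0.7, -4.8, 2.9, 0, 0.56, 0, 0.16, -0.7, -4.8, 2.9, 0, 0.56, 0, 0.16, -0.7, -4.8, 2.9, 0])

```text
time: 16.9
ee_pos: [0.484, -0.0864, 0.1547]
tool_rot: [0.672, -0.422, -0.516, -0.323]
force: [-0.5, 0.3, 0.1]
finger_gap: 0.005
```

```bash
python3 look.py b2
python3 - <<'E'
from h import *
rel(target(-64,15,-1),(0.485,-0.0855,0.0175))
E
```

```text
t 16.9 p [484.  -86.4 154.7] gap 0.005 F [-0.47  0.27  0.09] q [ 0.35  0.17 -0.45  1.88  0.37  1.05 -2.96]
[[0.111, -0.9, -0.421], [-0.234, -0.435, 0.87], [-0.966, 0.002, -0.259]]
scene
 gauge 87 [ 494.1 -121.2] rect [ 493.4 -121.9] [39.2 21.2] yaw 20.0 z 110.0
top
 gauge 118 [ 496.6 -122. ] rect [ 497.7 -124.1] [16.5 33.9] yaw -3.3 z 110.9
turn [-0.07  0.01 -0.09] | 0.11 then shift(target axes) [132.6  -0.5  35.4]  shift(cur axes) [132.6  -0.7  35.4]
```

View pics/b2.png

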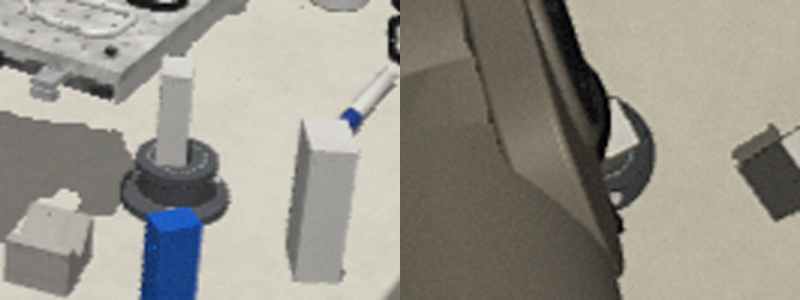

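Emit:
move_arm(plan=[0, 0, 0, 7, 0, 1.8, 0, 0, 0, 0, 7, 0, 1.8, 0, 0, 0, 0, 7, 0, 1.8, 0, 0, 0, 0, 7, 0, 1.8, 0, 0, 0, 0, 7, 0, 1.8, 0, 0, 0, 0, 7, 0, 1.8, 0, 0, 0, 0, 7, 0, 1.8, 0, 0, 0, 0, 7, 0, 1.8, 0, 0, 0, 0, 7, 0, 1.8, 0, 0, 0, 0, 7, 0, 1.8, 0])

```text
time: 18.0
ee_pos: [0.484, -0.0875, 0.0819]
tool_rot: [0.672, -0.422, -0.516, -0.323]
force: [0.5, 0.3, 0.5]
finger_gap: 0.0
```

```bash
python3 look.py b3
python3 - <<'E'
from h import *
rel(target(-64,15,-1),(0.485,-0.0855,0.0175))
E
```

```text
t 18.0 p [484.  -87.5  81.9] gap 0.0 F [0.54 0.26 0.52] q [ 0.22  0.24 -0.31  1.98  0.42  0.88 -3.03]
[[0.111, -0.9, -0.421], [-0.234, -0.436, 0.869], [-0.966, 0.002, -0.259]]
scene
 gauge 95 [ 492.8 -118.5] rect [ 489.4 -108.3] [36.5 49.4] yaw -55.6 z 110.2
top
 gauge 209 [ 498.9 -117.3] rect [ 499.  -117.3] [28.6 21.7] yaw 23.8 z 111.1
turn [-0.1   0.03 -0.27] | 0.29 then shift(target axes) [61.3 -2.7 17.4]  shift(cur axes) [61.3 -2.9 17.4]
```

View pics/b3.png

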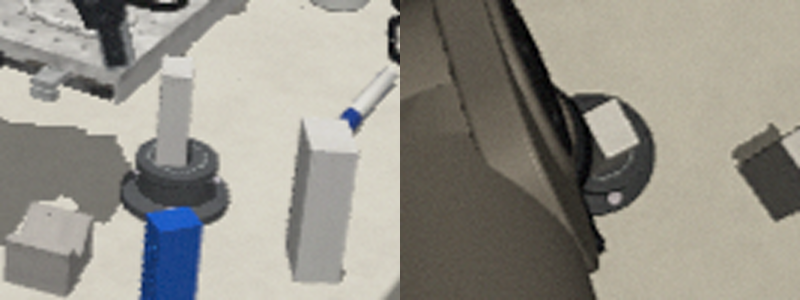

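Joint 7 is near its limit (-3.03 of -3.05). A half turn about the tool's x gives the same lean with the wrist in mid-range, so I'll do that here, above the gauge and clear of it.

Emit:
move_arm(plan=[-8.5, 0, 0, 0, 0, 0, 0, -8.5, 0, 0, 0, 0, 0, 0, -8.5, 0, 0, 0, 0, 0, 0, -8.5, 0, 0, 0, 0, 0, 0, -8.5, 0, 0, 0, 0, 0, 0, -8.5, 0, 0, 0, 0, 0, 0, -8.5, 0, 0, 0, 0, 0, 0, -8.5, 0, 0, 0, 0, 0, 0, -8.5, 0, 0, 0, 0, 0, 0, -8.5, 0, 0, 0, 0, 0, 0])

```text
time: 19.1
ee_pos: [0.4843, -0.0876, 0.0828]
tool_rot: [0.713, 0.039, -0.665, 0.218]
force: [0.2, 0.2, -0.6]
finger_gap: 0.003
```

Emit:
move_arm(plan=[-8.5, 0, 0, 0, 0, 0, 0, -8.5, 0, 0, 0, 0, 0, 0, -8.5, 0, 0, 0, 0, 0, 0, -8.5, 0, 0, 0, 0, 0, 0, -8.5, 0, 0, 0, 0, 0, 0, -8.5, 0, 0, 0, 0, 0, 0, -8.5, 0, 0, 0, 0, 0, 0, -8.5, 0, 0, 0, 0, 0, 0, -8.5, 0, 0, 0, 0, 0, 0, -8.5, 0, 0, 0, 0, 0, 0])

```text
time: 20.1
ee_pos: [0.4843, -0.0877, 0.0828]
tool_rot: [0.378, 0.478, -0.464, 0.643]
force: [0.7, -0.6, 0.8]
finger_gap: 0.0
```

```bash
python3 look.py b4
python3 - <<'E'
from h import *
rel(target(-64,15,1),(0.485,-0.0855,0.0175))
E
```

```text
t 20.1 p [484.3 -87.7  82.8] gap 0.0 F [ 0.65 -0.56  0.82] q [ 0.62  0.32 -0.8   1.97  0.6   0.95 -0.22]
[[0.112, 0.958, 0.264], [-0.234, 0.284, -0.93], [-0.966, 0.042, 0.256]]
scene
 gauge 97 [ 492.8 -118.3] rect [ 488.1 -108.7] [37.9 49.6] yaw -69.0 z 110.2
top
 gauge 207 [ 498.8 -117.5] rect [ 499.  -117.3] [28.6 21.7] yaw 21.2 z 110.9
turn [-10.17   0.03   0.12] | 10.17 then shift(target axes) [ 62.5   1.6 -18.3]  shift(cur axes) [ 62.5  -1.5 -18.3]
```

View pics/b4.png

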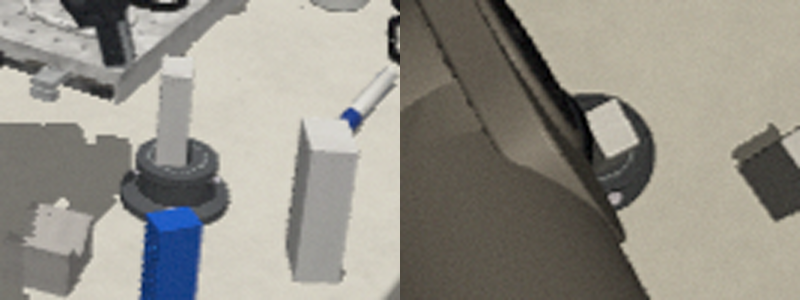

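Emit:
move_arm(plan=[-5.1, 0, 0, 0, 0, 0, 0, -5.1, 0, 0, 0, 0, 0, 0, 0, 0, 0, 5, 0.2, -1.4, 0, 0, 0, 0, 5, 0.2, -1.4, 0, 0, 0, 0, 5, 0.2, -1.4, 0, 0, 0, 0, 5, 0.2, -1.4, 0, 0, 0, 0, 5, 0.2, -1.4, 0, 0, 0, 0, 5, 0.2, -1.4, 0, 0, 0, 0, 5, 0.2, -1.4, 0, 0, 0, 0, 5, 0.2, -1.4, 0])

```text
time: 21.2
ee_pos: [0.4851, -0.0864, 0.0404]
tool_rot: [0.322, 0.517, -0.421, 0.672]
force: [-0.5, 0.7, 0.5]
finger_gap: 0.003
```

```bash
python3 tip.py t3 -26.5;  python3 - <<'E'
from h import *
rel(target(-64,15,1),(0.485,-0.0855,0.0175))
o=bot.observe(); Rm=R.from_quat(o["tool_rot"]).as_matrix()
W=np.median([cloud(eyes.snapshot("scene")) for _ in range(3)],0)
T=(W-o["ee_pos"])@Rm*1000
m=(T[...,0]>-62)&(T[...,0]<-10)&(abs(T[...,1])<25)&(abs(T[...,2])<18)
vv,uu=np.nonzero(m)
for v in range(vv.min(),vv.max()+1):
    k=vv==v
    if k.any():
        p=T[v,uu[k]]; print(v,k.sum(),uu[k].min(),uu[k].max(),"t",np.round(np.median(p[:,0]),1),"y",np.round(np.percentile(p[:,1],[0,50,100]),1),"n",np.round(np.percentile(p[:,2],[0,50,100]),1))
E
```

```text
t 21.2 p [485.1 -86.4  40.4] gap 0.003 F [-0.45  0.72  0.45] q [ 0.59  0.4  -0.79  2.01  0.71  0.89 -0.15]
[[0.111, 0.899, 0.424], [-0.234, 0.439, -0.868], [-0.966, -0.003, 0.259]]
223 1 t -60.2 n 11.9 y [1. 1.] z 102
224 1 t -59.6 n 11.9 y [-2. -2.] z 101
225 2 t -59.9 n 11.1 y [-8. -6.] z 101
226 3 t -56.8 n 11.5 y [-6.  7.] z 96
227 3 t -54.6 n 11.1 y [-7.  2.] z 95
228 3 t -53.0 n 10.8 y [-8. -1.] z 93
229 3 t -49.3 n 9.9 y [-6. -5.] z 91
230 3 t -48.1 n 9.9 y [-8. -6.] z 89
231 3 t -45.1 n 11.3 y [-9.  2.] z 86
232 3 t -42.7 n 10.8 y [-8.  1.] z 83
233 3 t -40.1 n 10.2 y [-7. -2.] z 81
234 3 t -38.1 n 9.9 y [-8. -4.] z 79
235 4 t -35.0 n 10.2 y [-9.  3.] z 76
236 2 t -32.9 n 9.8 y [-7. -6.] z 75
237 2 t -30.6 n 9.4 y [-8. -6.] z 72
238 2 t -29.0 n 9.1 y [-9. -8.] z 71
239 4 t -26.0 n 6.2 y [-7. -6.] z 67
251 2 t 7.6 n 10.1 y [-3. -3.] z 36
252 1 t 7.8 n 11.4 y [-7. -7.] z 36
turn [ 0.08 -0.01  0.19] | 0.2 then shift(target axes) [22.   0.6 -6.6]  shift(cur axes) [22.   0.7 -6.6]
224 1 314 314 t -59.8 y [-2.5 -2.5 -2.5] n [12.1 12.1 12.1]
225 2 314 315 t -56.1 y [-6.7 -0.2  6.3] 
[... 269 characters left out ...]
2.3]
230 12 305 316 t -51.5 y [-14.7 -11.1   4. ] n [-9.   3.6 12.4]
231 12 305 316 t -49.2 y [-13.9 -12.1   1.7] n [-9.4  3.2 12.2]
232 11 306 316 t -46.6 y [-14.8 -11.5  -1.6] n [-7.8  3.9 12.2]
233 11 306 316 t -44.7 y [-14.6 -12.2  -4.6] n [-8.7  3.  12.2]
234 12 306 317 t -41.4 y [-14.2 -10.8   5.2] n [-8.9  3.6 12.3]
235 11 307 317 t -39.6 y [-15.   -8.8   3.6] n [-7.   4.1 12.1]
236 11 307 317 t -37.3 y [-14.7 -11.6  -1.8] n [-7.8  3.6 12.4]
237 10 307 316 t -34.9 y [-14.9 -11.8  -6.8] n [-8.2  2.2 10.6]
238 10 307 316 t -31.0 y [-12.7  -9.5  -4.9] n [-9.1  1.4 10.1]
239 8 308 315 t -27.1 y [-8.1 -6.3 -5.1] n [-7.1  0.2  7.3]
240 2 309 310 t -24.7 y [-5.9 -5.2 -4.5] n [-6.1 -4.9 -3.8]
```

View pics/t3.png

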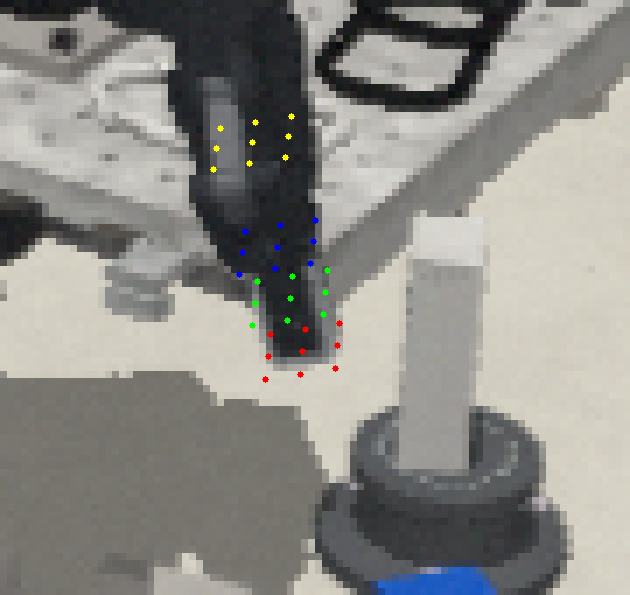

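Emit:
move_arm(plan=[0, 0, 0, 2.2, -0.1, -0.6, 0, 0, 0, 0, 2.2, -0.1, -0.6, 0, 0, 0, 0, 2.2, -0.1, -0.6, 0, 0, 0, 0, 2.2, -0.1, -0.6, 0, 0, 0, 0, 2.2, -0.1, -0.6, 0, 0, 0, 0, 2.2, -0.1, -0.6, 0, 0, 0, 0, 2.2, -0.1, -0.6, 0, 0, 0, 0, 2.2, -0.1, -0.6, 0, 0, 0, 0, 2.2, -0.1, -0.6, 0, 0, 0, 0, 2.2, -0.1, -0.6, 0])

```text
time: 22.5
ee_pos: [0.4841, -0.0868, 0.0179]
tool_rot: [0.322, 0.517, -0.421, 0.673]
force: [0.2, 0.3, -0.3]
finger_gap: 0.001
```

```bash
python3 tip.py t4 -26.5|tail -4; python3 look.py b5
```

```text
252 2 t -13.9 n 16.2 y [-8. -3.] z 36
253 1 t -12.6 n 14.9 y [-7. -7.] z 34
254 1 t -9.9 n 14.3 y [-7. -7.] z 31
255 1 t -6.2 n 13.5 y [-5. -5.] z 27
t 22.65 p [484.  -86.8  17.9] gap 0.0 F [-1.12  0.6   0.02] q [ 0.57  0.44 -0.76  2.03  0.76  0.85 -0.21]
[[0.111, 0.899, 0.424], [-0.234, 0.439, -0.868], [-0.966, -0.003, 0.259]]
scene
 gauge 84 [ 494.6 -121.1] rect [ 493.4 -121.9] [39.2 21.2] yaw 21.4 z 110.0
top
 gauge 210 [ 498.9 -117.2] rect [ 499.  -117.2] [28.6 21.9] yaw 23.4 z 111.2
```

View pics/t4.png

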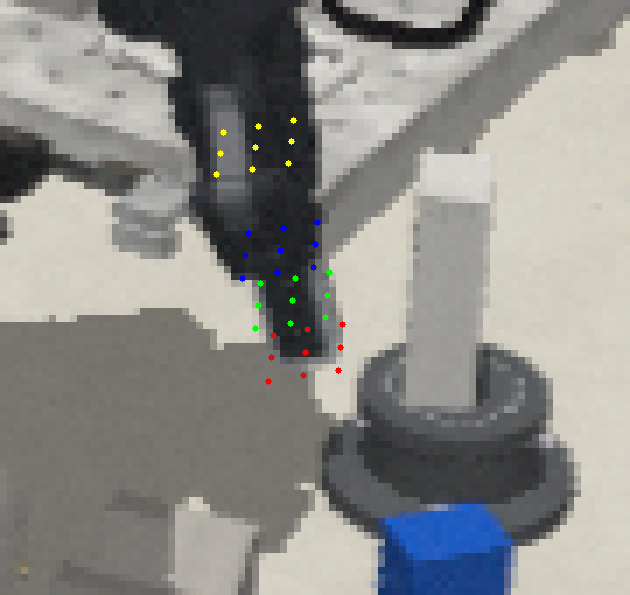

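View pics/b5.png

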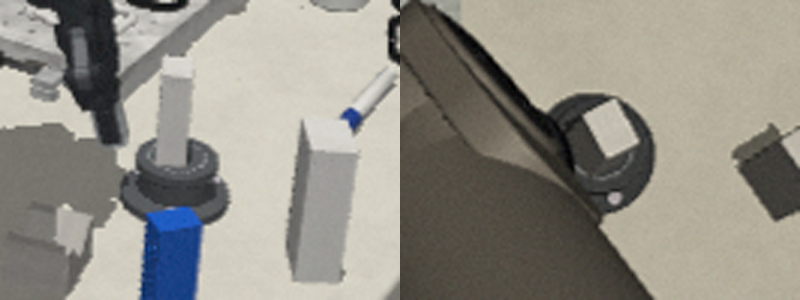

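Emit:
move_arm(plan=[0, 0, 0, 0.4, 0, 1.55, 0, 0, 0, 0, 0.4, 0, 1.55, 0, 0, 0, 0, 0.4, 0, 1.55, 0, 0, 0, 0, 0.4, 0, 1.55, 0, 0, 0, 0, 0.4, 0, 1.55, 0, 0, 0, 0, 0.4, 0, 1.55, 0, 0, 0, 0, 0.4, 0, 1.55, 0, 0, 0, 0, 0.4, 0, 1.55, 0, 0, 0, 0, 0.4, 0, 1.55, 0, 0, 0, 0, 0.4, 0, 1.55, 0])

```text
time: 23.75
ee_pos: [0.4912, -0.1013, 0.0182]
tool_rot: [0.322, 0.517, -0.421, 0.672]
force: [0.3, 0.9, 0.7]
finger_gap: -0.001
```

```bash
python3 look.py b6
```

```text
t 23.75 p [ 491.2 -101.3   18.2] gap -0.001 F [0.31 0.93 0.75] q [ 0.59  0.45 -0.75  2.01  0.76  0.85 -0.17]
[[0.111, 0.899, 0.424], [-0.234, 0.439, -0.868], [-0.966, -0.003, 0.259]]
scene
 gauge 90 [ 494.1 -120.7] rect [ 492.6 -113.8] [46.8 36.4] yaw 32.1 z 109.9
top
 gauge 182 [ 499.1 -118.7] rect [ 499.3 -117.9] [28.6 20.3] yaw 20.7 z 111.3
```

View pics/b6.png

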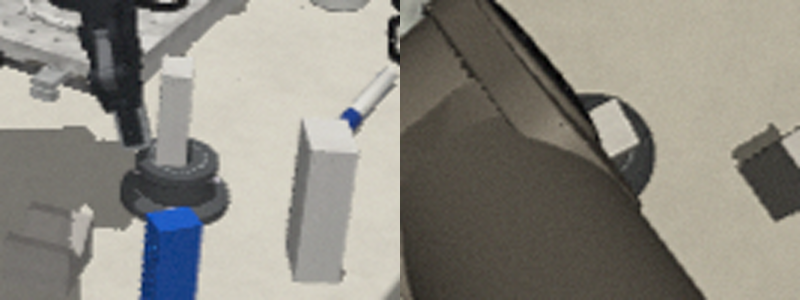

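Emit:
move_arm(plan=[0, 0, 0, 0.18, 0, 0.68, 0, 0, 0, 0, 0.18, 0, 0.68, 0, 0, 0, 0, 0.18, 0, 0.68, 0, 0, 0, 0, 0.18, 0, 0.68, 0, 0, 0, 0, 0.18, 0, 0.68, 0, 0, 0, 0, 0.18, 0, 0.68, 0, 0, 0, 0, 0.18, 0, 0.68, 0, 0, 0, 0, 0.18, 0, 0.68, 0, 0, 0, 0, 0.18, 0, 0.68, 0, 0, 0, 0, 0, 0, 0, 0])

```text
time: 24.85
ee_pos: [0.494, -0.1071, 0.0183]
tool_rot: [0.322, 0.517, -0.421, 0.672]
force: [0.5, 0.5, 0.7]
finger_gap: -0.001
```

```bash
python3 look.py b7
python3 - <<'E'
import cv2,numpy as np
from h import *
# template tracking of gauge top in scene between b5 (known 499,-117.2) and b7
a=cv2.imread("pics/b5scene.png");b=cv2.imread("pics/b7scene.png")
# gauge top in 4.5x crop
x0,x1,y0,y1=360,440,100,300
t=a[y0:y1,x0:x1]
E
```

```text
t 24.85 p [ 494.  -107.1   18.3] gap -0.001 F [0.54 0.49 0.72] q [ 0.6   0.45 -0.75  2.01  0.76  0.85 -0.16]
[[0.111, 0.899, 0.424], [-0.234, 0.438, -0.868], [-0.966, -0.003, 0.259]]
scene
 gauge 89 [ 495.6 -122.9] rect [ 494.8 -117.5] [38.8 32. ] yaw 30.7 z 110.1
top
 gauge 133 [ 501.6 -123.5] rect [ 501.9 -122.5] [29.4 14.9] yaw 21.3 z 111.2
```

View pics/b7.png

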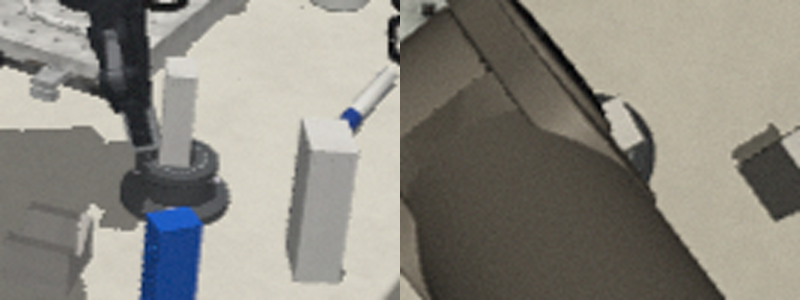

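```bash
cat > edge.py <<'E'
from h import *
s=eyes.snapshot("top"); W=cloud(s); im=s["image"]
t=(abs(W[...,2]-0.111)<0.005)&(np.hypot(W[...,0]-.498,W[...,1]+.12)<0.04)&(im.min(-1)>90)
vv,uu=np.nonzero(t); P=np.array([pt(s,a,b,.111)[:2]*1000 for a,b in zip(uu,vv)])
a=np.radians(26.); gx=np.array([np.cos(a),np.sin(a)]); gy=np.array([-np.sin(a),np.cos(a)])
c=np.array([501.9,-121.8])
x=(P-c)@gx; y=(P-c)@gy
print("gx range",np.round(np.percentile(x,[0,2,98,100]),1),"gy range",np.round(np.percentile(y,[0,2,98,100]),1),len(P))
# edge rows: min y per x-bin
b=[(round(k),round(y[(x>k-2)&(x<k+2)].min(),1),round(y[(x>k-2)&(x<k+2)].max(),1)) for k in range(-14,15,4) if ((x>k-2)&(x<k+2)).any()]
print(b)
E
python3 edge.py; grep -n "" /dev/null; python3 -c "
exec(open('edge.py').read().replace('eyes.snapshot(\"top\")','eyes.snapshot(\"top\")'))" >/dev/null
```

```text
gx range [-15.1 -14.6  13.9  14.5] gy range [-8.1 -7.8  5.9  6.9] 133
[(-14, np.float64(-7.5), np.float64(5.8)), (-10, np.float64(-7.7), np.float64(5.6)), (-6, np.float64(-7.9), np.float64(6.9)), (-2, np.float64(-8.1), np.float64(6.0)), (2, np.float64(-7.6), np.float64(3.5)), (6, np.float64(-7.8), np.float64(3.9)), (10, np.float64(-8.0), np.float64(3.1)), (14, np.float64(-7.3), np.float64(2.9))]
```

Emit:
move_arm(plan=[0, 0, 0, 0.1, 0, 0.4, 0, 0, 0, 0, 0.1, 0, 0.4, 0, 0, 0, 0, 0.1, 0, 0.4, 0, 0, 0, 0, 0.1, 0, 0.4, 0, 0, 0, 0, 0.1, 0, 0.4, 0, 0, 0, 0, 0.1, 0, 0.4, 0, 0, 0, 0, 0, 0, 0, 0, 0, 0, 0, 0, 0, 0, 0, 0, 0, 0, 0, 0, 0, 0, 0, 0, 0, 0, 0, 0, 0])

```text
time: 26.05
ee_pos: [0.495, -0.1092, 0.0183]
tool_rot: [0.322, 0.517, -0.421, 0.673]
force: [0.2, -0.2, -0.2]
finger_gap: -0.001
```

```bash
python3 look.py b8; python3 edge.py
```

```text
t 26.05 p [ 495.  -109.2   18.3] gap -0.001 F [ 0.18 -0.22 -0.16] q [ 0.6   0.45 -0.75  2.    0.76  0.85 -0.15]
[[0.111, 0.899, 0.424], [-0.234, 0.439, -0.868], [-0.966, -0.003, 0.259]]
scene
 gauge 90 [ 496.  -125.8] rect [ 500.9 -122.1] [51.8 28.3] yaw 28.1 z 110.1
top
 gauge 120 [ 502.8 -126.2] rect [ 503.4 -125.4] [29.7 13.3] yaw 20.0 z 111.0
gx range [-15.1 -14.3  14.   14.4] gy range [-10.4 -10.2   2.4   3.2] 121
[(-14, np.float64(-9.8), np.float64(1.9)), (-10, np.float64(-10.0), np.float64(3.2)), (-6, np.float64(-10.2), np.float64(3.0)), (-2, np.float64(-10.4), np.float64(2.1)), (2, np.float64(-9.8), np.float64(0.2)), (6, np.float64(-10.0), np.float64(0.0)), (10, np.float64(-10.4), np.float64(-0.2)), (14, np.float64(-9.7), np.float64(-1.0))]
```

View pics/b8.png

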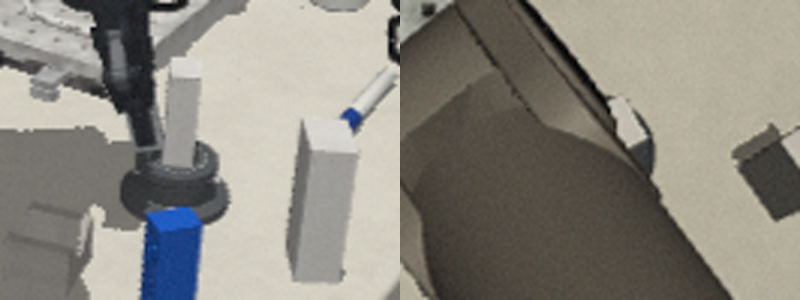

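Emit:
move_arm(plan=[0, 0, 0, -0.2, 0, -0.8, 0, 0, 0, 0, -0.5, 0, -1.8, 0, 0, 0, 0, -0.6, 0, -2.4, 0, 0, 0, 0, -0.6, 0, -2.4, 0, 0, 0, 0, -0.6, 0, -2.4, 0, 0, 0, 0, -0.6, 0, -2.4, 0, 0, 0, 0, -0.6, 0, -2.4, 0, 0, 0, 0, -0.6, 0, -2.4, 0, 0, 0, 0, -0.6, 0, -2.4, 0, 0, 0, 0, -0.6, 0, -2.4, 0])

```text
time: 27.2
ee_pos: [0.485, -0.0887, 0.018]
tool_rot: [0.322, 0.517, -0.421, 0.672]
force: [-0.5, -0.2, 0.2]
finger_gap: 0.003
```

```bash
python3 look.py b9; python3 edge.py; python3 edge.py
```

```text
t 27.2 p [485.  -88.7  18. ] gap 0.003 F [-0.49 -0.24  0.25] q [ 0.57  0.44 -0.76  2.03  0.76  0.85 -0.2 ]
[[0.111, 0.899, 0.424], [-0.234, 0.439, -0.868], [-0.966, -0.003, 0.259]]
scene
 gauge 87 [ 495.8 -125.9] rect [ 495.4 -125.7] [36.9 21. ] yaw 19.9 z 110.1
top
 gauge 215 [ 501.4 -121.7] rect [ 501.5 -121.6] [29.5 21.6] yaw 23.1 z 110.9
gx range [-15.1 -14.7  14.1  14.5] gy range [-10.4 -10.   10.9  11.3] 215
[(-14, np.float64(-9.8), np.float64(11.2)), (-10, np.float64(-10.0), np.float64(11.0)), (-6, np.float64(-10.2), np.float64(10.8)), (-2, np.float64(-10.4), np.float64(10.6)), (2, np.float64(-9.8), np.float64(11.3)), (6, np.float64(-10.0), np.float64(11.1)), (10, np.float64(-10.4), np.float64(10.9)), (14, np.float64(-9.7), np.float64(10.7))]
gx range [-15.1 -14.7  14.2  14.5] gy range [-10.4 -10.   10.9  11.3] 213
[(-14, np.float64(-9.8), np.float64(11.2)), (-10, np.float64(-10.0), np.float64(11.0)), (-6, np.float64(-10.2), np.float64(10.8)), (-2, np.float64(-10.4), np.float64(10.6)), (2, np.float64(-9.8), np.float64(11.3)), (6, np.float64(-10.0), np.float64(11.1)), (10, np.float64(-10.4), np.float64(10.9)), (14, np.float64(-9.7), np.float64(10.7))]
```

View pics/b9.png

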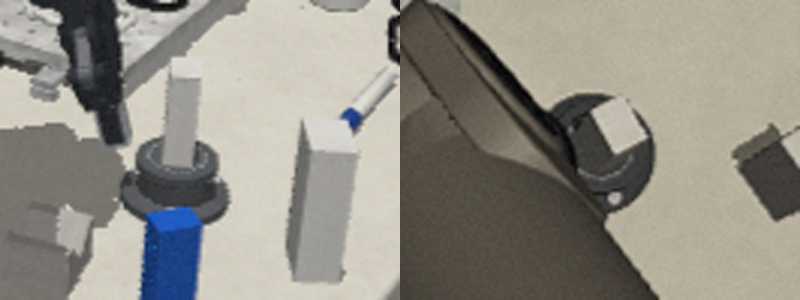

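Near centre: gauge at (501.4,-121.7), stand at (501.9,-121.8). I'll take the hand away, then check from both cameras without occlusion.

Emit:
move_arm(plan=[0, 0, 0, -6, 0, 1.6, 0, 0, 0, 0, -14, 0, 3.7, 0, 0, 0, 0, -14, 0, 3.7, 0, 0, 0, 0, -14, 0, 3.7, 0, 0, 0, 0, -14, 0, 3.7, 0, 0, 0, 0, -14, 0, 3.7, 0, 0, 0, 0, -14, 0, 3.7, 0, 0, 0, 0, -14, 0, 3.7, 0, 0, 0, 0, -14, 0, 3.7, 0, 0, 0, 0, -14, 0, 3.7, 0])

```text
time: 28.4
ee_pos: [0.4852, -0.0883, 0.1557]
tool_rot: [0.322, 0.517, -0.421, 0.673]
force: [-1.1, 0.1, 0.4]
finger_gap: 0.001
```

Emit:
move_arm(plan=[0, 0, 0, -5.4, 0.7, -20, 0, 0, 0, 0, -5.4, 0.7, -20, 0, 0, 0, 0, -5.4, 0.7, -20, 0, 0, 0, 0, -5.4, 0.7, -20, 0, 0, 0, 0, -5.4, 0.7, -20, 0, 0, 0, 0, -5.4, 0.7, -20, 0, 0, 0, 0, -5.4, 0.7, -20, 0, 0, 0, 0, -5.4, 0.7, -20, 0, 0, 0, 0, -5.4, 0.7, -20, 0, 0, 0, 0, -5.4, 0.7, -20, 0])

```text
time: 29.4
ee_pos: [0.4004, 0.1017, 0.1555]
tool_rot: [0.322, 0.517, -0.421, 0.673]
force: [-0.1, -0.1, 0.2]
finger_gap: -0.002
```

```bash
python3 look.py c1; python3 edge.py
cat > over.py <<'E'
from h import *
import sys
outs=[]
a=np.radians(26.); gx=np.array([np.cos(a),np.sin(a)]); gy=np.array([-np.sin(a),np.cos(a)])
for cam,(u0,v0) in (("scene",(295,205)),("top",(335,185))):
    s=eyes.snapshot(cam); z=6; im=s["image"][...,::-1]
    c=cv2.resize(im[v0:v0+70,u0:u0+66],None,fx=z,fy=z,interpolation=cv2.INTER_CUBIC)
    c0=c.copy()
    def line(P,col):
        q=np.array([[(proj(s,p)[0]-u0+.5)*z,(proj(s,p)[1]-v0+.5)*z] for p in P]); cv2.polylines(c,[q.astype(np.int32)],True,col,1,cv2.LINE_AA)
    th=np.linspace(0,2*np.pi,60)
    S=np.array([.5019,-.1218]) if len(sys.argv)<3 else np.array([float(sys.argv[2]),float(sys.argv[3])])
    for r,h,col in ((.03,.036,(0,255,0)),(.021,.036,(0,255,255)),(.04,.0,(255,128,0))):
        line([(S[0]+r*np.cos(t),S[1]+r*np.sin(t),h) for t in th],col)
    for h in (.036,.111):
        line([(*(S+(gx*i*.015+gy*j*.011)),h) for i,j in ((1,1),(1,-1),(-1,-1),(-1,1))],(0,0,255))
    outs.append(c)
cv2.imwrite("pics/"+sys.argv[1]+".png",np.hstack(outs))
E
python3 over.py c1o
```

```text
t 29.4 p [400.4 101.7 155.5] gap -0.002 F [-0.11 -0.08  0.25] q [ 0.41  0.17 -1.04  1.94  0.43  1.2  -0.35]
[[0.112, 0.899, 0.424], [-0.234, 0.439, -0.868], [-0.966, -0.002, 0.259]]
scene
 gauge 91 [ 495.4 -126.2] rect [ 495.2 -125.8] [37.6 21. ] yaw 22.5 z 110.0
top
 gauge 215 [ 501.4 -121.6] rect [ 501.5 -121.6] [29.4 21.6] yaw 23.8 z 111.2
gx range [-15.1 -14.7  14.1  14.5] gy range [-10.4  -9.9  10.9  11.3] 216
[(-14, np.float64(-9.8), np.float64(11.2)), (-10, np.float64(-10.0), np.float64(11.0)), (-6, np.float64(-9.4), np.float64(10.8)), (-2, np.float64(-10.4), np.float64(10.6)), (2, np.float64(-9.8), np.float64(11.3)), (6, np.float64(-10.0), np.float64(11.1)), (10, np.float64(-10.4), np.float64(10.9)), (14, np.float64(-9.7), np.float64(10.7))]
```

View pics/c1.png

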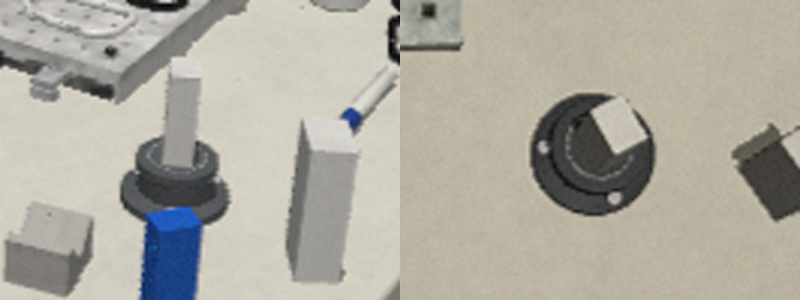

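View pics/c1o.png

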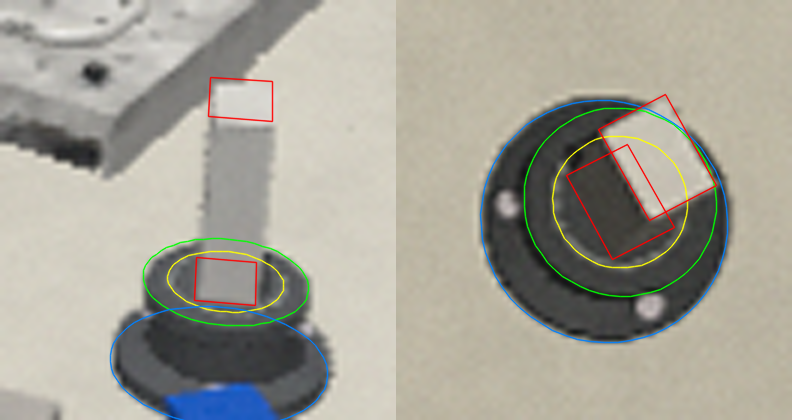

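Run:
```python
from h import *
s=eyes.snapshot("scene"); u0,v0,z=300,210,9; im=s["image"][...,::-1]
c=cv2.resize(im[v0:v0+62,u0:u0+60],None,fx=z,fy=z,interpolation=cv2.INTER_NEAREST); c0=c.copy()
a=np.radians(26.); gx=np.array([np.cos(a),np.sin(a)]); gy=np.array([-np.sin(a),np.cos(a)])
S=np.array([.4985,-.1250])
def line(P,col):
    q=np.array([[(proj(s,p)[0]-u0+.5)*z,(proj(s,p)[1]-v0+.5)*z] for p in P]); cv2.polylines(c,[q.astype(np.int32)],True,col,1,cv2.LINE_AA)
th=np.linspace(0,2*np.pi,80)
for r,h,col in ((.03,.036,(0,255,0)),(.021,.036,(0,255,255)),(.04,.0,(255,128,0))):
    line([(S[0]+r*np.cos(t),S[1]+r*np.sin(t),h) for t in th],col)
for h in (.036,.111):
    line([(*(S+(gx*i*.015+gy*j*.011)),h) for i,j in ((1,1),(1,-1),(-1,-1),(-1,1))],(0,0,255))
cv2.imwrite("pics/c2.png",np.hstack([c0[:,:390],c[:,:390]]))
```

```text
(no output)
```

View pics/c2.png

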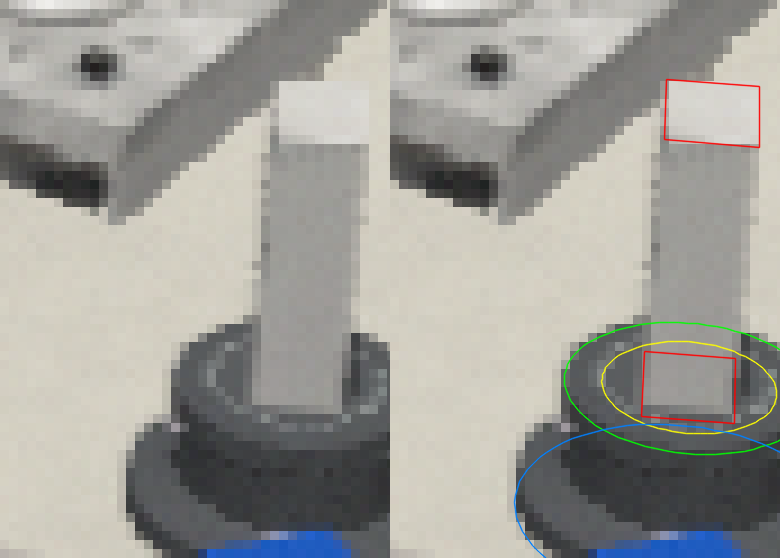

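```bash
sed 's#cv2.cvtColor(cv2.imread("pics/top0.png"),cv2.COLOR_BGR2GRAY)#cv2.cvtColor(s["image"],cv2.COLOR_RGB2GRAY)#' stand.py > stand2.py; python3 stand2.py
python3 - <<'E'
from h import *
for n in("scene","top"):
    s=eyes.snapshot(n); save("f"+n,s["image"])
    a=cv2.imread("pics/%s0.png"%n); b=s["image"][...,::-1]
    for k in ("v_block","steel_dish","tag_blanks","hex_key_1","calipers","pen_1","label_roll"):
        d=eyes.boxes_of(s,k)[:1]; print(n,k,[np.round(x["centre"]).tolist() for x in d])
E
```

```text
scribe pts 66 [9, 12, 18, 21, 24, 54, 57, 60, 63, 69, 72, 75, 78, 87, 90, 93, 102, 105, 108, 111, 117, 120, 123, 126, 129, 132, 135, 138, 141, 144, 147, 150, 153, 156, 159, 162, 165, 174, 177, 180, 183, 186, 189, 192, 195, 198, 201, 204, 207, 210, 213, 216, 219, 222, 225, 228, 231, 234, 237, 243, 246, 249, 252, 261, 264, 267]
scribe r 0.0205 [ 502.2  -121.82] 0.43
scribe r 0.021 [ 502.72 -122.06] 0.6
scribe r 0.0215 [ 503.26 -122.28] 0.84
foot h 0.008 [ 502.   -121.77] px 0.28 0.12
foot h 0.0095 [ 501.88 -121.65] px 0.32 0.19
foot h 0.011 [ 501.76 -121.53] px 0.37 0.26
scene v_block [[289.0, 282.0]]
scene steel_dish [[254.0, 273.0]]
scene tag_blanks [[229.0, 267.0]]
scene hex_key_1 []
scene calipers [[196.0, 245.0]]
scene pen_1 [[229.0, 266.0]]
scene label_roll [[200.0, 204.0]]
top v_block [[355.0, 286.0]]
top steel_dish [[314.0, 289.0]]
top tag_blanks [[276.0, 294.0]]
top hex_key_1 [[264.0, 210.0]]
top calipers [[220.0, 226.0]]
top pen_1 [[397.0, 124.0]]
top label_roll [[150.0, 205.0]]
```

View pics/ftop.png

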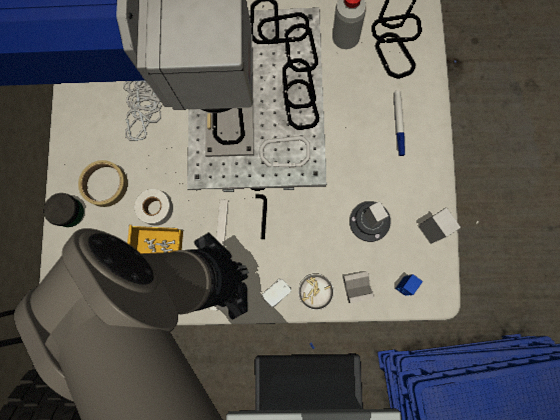

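The gauge sits within about 0.7 mm of the stand's axis and stands upright, with its top at 111 mm. The stand and the bystanders are where they were, and the hand is well clear. Handing in.

Run:
```python
from h import *
print(ticket.sign_off()); st()
```

```text
the job is handed in; nothing more can be done
None
the job is handed in; nothing more can be done
```

The focus gauge now stands upright in the middle of the marking stand, and I handed the job in after about 30 s of the 64 s allowed. I pushed the white gauge (the smaller of the two that aren't blue) with shut fingertips and a hand leaning back 15°. It took about 13 mm on its robot-side end face, then about 5 mm on its left face. It was not pinched, lifted or tipped.

**Last checks:**
- **Centring:** the top camera put the gauge at (501.4, −121.6) mm and the stand's axis at about (502.1, −121.8) mm, roughly 0.7 mm apart. That is inside the roughly 2 mm margin to the scribed circle.
- **Upright:** its top read 111 mm above the bench, as it should.
- **Stand:** it had not moved.
- **Other things:** the ones in view looked undisturbed. The arm hid part of the calipers in the last top picture, so that one is only partly confirmed.
- **Hand:** it was about 0.2 m away, touching nothing.

**What disagreed or went wrong:**
- **Fingertip position:** the pictures showed the fingertips ending about 26 mm short of the reported tool point. My first approach would have touched the gauge too high, so I backed off before any measurable movement and lowered the hand to suit.
- **Wrist joint:** on the left-side approach it came within 0.02 rad of its limit, so I gave the hand a half turn before pushing.
- **Scene camera:** it read positions 3–5 mm different from the top camera, so I used it only for relative checks. Those also showed the gauge centred.
- **Scribed circle:** my fit came out nearer 20.3 mm in radius than the stated 21 mm, which shifts the stand's centre by about half a millimetre.

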